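Reload the syringe pump

ROBOT

A 6-joint arm with a two-finger parallel gripper is mounted at the origin on a cart in front of the work surface, level with it; the furniture and walls round the work are solid. World frame = base frame: x ahead of the robot, y to its left, z up, the work surface at z = 0. Lengths are in m, angles in rad, forces in N, time in s.
With the tool pointing down it reaches from about 0.25 to 0.8 m from the base axis. Payload 8.5 kg.
Tool frame: the origin (TCP) lies at the very end of the fingers, on their centre line; the grasp point (between the pads) lies arm.grasp_offset behind it (arm.grasp_offset is the distance from the TCP to the grasp point, in m); z points along the fingers, y is the line along which they close (so a half turn about z gives the same grasp; the last joint's range is limited). The gripper opens to 85 mm and grips with 20 to 120 N. Pads are 22 mm wide; open, the fingers measure 114 mm over their backs; the gripper's body (76 mm by 85 mm) begins 54 mm behind the grasp point. The pads swing forward as they close: fully open they stand 13 mm farther back than shut.
Start: joints at [0, 0.238, -0.013, 1.319, 0, 1.571], TCP at [0.525, -0, 0.231] pointing down, gripper open.
Joint ranges: [-2.66, 2.66], [-1.03, 1.9], [-1.14, 1.46], [-1.82, 2.27], [-1.45, 1.34], [-3.14, 3.14]. Speed limits (rad/s): [2.22, 2.22, 2.79, 3.14, 3.14, 3.14].

INTERFACE

Orientations are given as a unit quaternion [w, x, y, z].
In Python, from station import sensors, eyes, sign_off, arm gives the robot as it stands. The module is installed in compiled form; this text tells all that it offers.
- The arm moves only by the tool drive_tool, never from a script. Its argument "deltas" is a list of rows, each a list of 7 numbers: the opening, from 0 (shut) to 1 (fully open), then the shift along the tool's x, y, z in mm, then the turn, a rotation vector about the tool's x, y, z in degrees. A call has 1 to 10 rows; each row is the pose to reach, as a shift and turn from the pose commanded when the call began, along the tool's axes at that moment; what a row does not reach only later rows make up. A row lasts 1/10 s, in which the tool goes at most 50 mm and 8.59 degrees, less where a joint would pass 70% of its speed; a pose out of reach is approached as far as the arm can. A call with a gripper value outside its range is refused whole. The fingers move at their own pace and stop on an object; "grip_force" is the grip in N (left out, the last holds). Time passes only in rows, so rows that repeat a pose let the fingers close. It gives the time, the measured TCP pose, the force, the opening and the grip force at its end, in the units of the state.
- sensors.get_state(): the state, without advancing time (a new reading comes with each control period).
- eyes.snapshot(name): name is "scene" or "side" or "wrist"; returns a dict with "frame" (480x640x3 uint8, blue, green, red), "K" (3x3 intrinsics, pixels), "R" (3x3) and "t" (3): a world point X has camera coordinates R X + t. Camera axes: x right, y down, z forward; pixel columns grow to the right and rows downward; lengths in m; the calibration is good to about 2 mm. A picture is of the moment at which its call begins. There is no depth.
- sign_off(): hands the job in; it is judged then, once.
The state is a dict: "t": time; "joints": joint angles; "joint_vel": joint speeds; "tau": joint torques, N m; "position": TCP position; "tcp_rot": TCP orientation; "wrist_force": force on the tool from outside, world axes, zero at the start; "torque": the same for the moment, N m; "grip_width": opening from 0.0 (shut) to 1.0 (fully open); "finger_force": force on a finger pad.
Only numpy, scipy, OpenCV 4.12 (cv2) and the standard library are available. Lean on these libraries where they do the work, as an engineer would, in place of code of your own. Each camera call takes 0.05 s, during which the arm holds its last target. There are 200 camera calls.

TASK

Reload the syringe pump: lift its sprung clamp bar and turn it aside, lay every spent syringe (plunger pushed home) flat in the white tray, and lay every full syringe from the bench into a channel of its own, flange in the slot, plunger to the left. Then turn the bar back and let it down onto the barrels, and set the rate dial's pointer to the brass rider. Do not tip over the conical flask.

Things in the scene. Friction and masses are not known exactly. Their poses are not given: they have to be found in the camera images.
- full_0_center (a point): FULL syringe, lying: clear barrel 22 mm thick, 80 mm long; 12 mm nozzle at one end; at the other an oblong flange, plunger rod and 19 mm thumb disc; 45 g. Plunger drawn out: the disc ends 50 mm behind the flange (145 mm long in all). Starts on the bench, axis 11 mm above it; two or three are present. Point: middle of the barrel, on its axis; x along the barrel to the nozzle, z up.
- full_0_flange (a point): middle of that syringe's flange, on the axis, 43 mm behind the barrel's middle (-x). Flange 4 mm thick, 38 mm wide (level), 21 mm high. Same axes.
- full_1_center (a point): FULL syringe, lying: clear barrel 22 mm thick, 80 mm long; 12 mm nozzle at one end; at the other an oblong flange, plunger rod and 19 mm thumb disc; 45 g. Plunger drawn out: the disc ends 50 mm behind the flange (145 mm long in all). Starts on the bench, axis 11 mm above it; two or three are present. Point: middle of the barrel, on its axis; x along the barrel to the nozzle, z up.
- full_1_flange (a point): middle of that syringe's flange, on the axis, 43 mm behind the barrel's middle (-x). Flange 4 mm thick, 38 mm wide (level), 21 mm high. Same axes.
- full_2_center (a point): FULL syringe, lying: clear barrel 22 mm thick, 80 mm long; 12 mm nozzle at one end; at the other an oblong flange, plunger rod and 19 mm thumb disc; 45 g. Plunger drawn out: the disc ends 50 mm behind the flange (145 mm long in all). Starts on the bench, axis 11 mm above it; two or three are present. Point: middle of the barrel, on its axis; x along the barrel to the nozzle, z up.
- full_2_flange (a point): middle of that syringe's flange, on the axis, 43 mm behind the barrel's middle (-x). Flange 4 mm thick, 38 mm wide (level), 21 mm high. Same axes.
- spent_0_center (a point): SPENT syringe, lying: clear barrel 22 mm thick, 80 mm long; 12 mm nozzle at one end; at the other an oblong flange, plunger rod and 19 mm thumb disc; 45 g. Flange as full. Plunger pushed home: the disc ends 11 mm behind the flange (105 mm long in all). One or two are present, at the start in pump channels. Point: middle of the barrel, on its axis; x along the barrel to the nozzle, z up.
- spent_1_center (a point): SPENT syringe, lying: clear barrel 22 mm thick, 80 mm long; 12 mm nozzle at one end; at the other an oblong flange, plunger rod and 19 mm thumb disc; 45 g. Flange as full. Plunger pushed home: the disc ends 11 mm behind the flange (105 mm long in all). One or two are present, at the start in pump channels. Point: middle of the barrel, on its axis; x along the barrel to the nozzle, z up.
- spent_2_center (a point): SPENT syringe, lying: clear barrel 22 mm thick, 80 mm long; 12 mm nozzle at one end; at the other an oblong flange, plunger rod and 19 mm thumb disc; 45 g. Flange as full. Plunger pushed home: the disc ends 11 mm behind the flange (105 mm long in all). One or two are present, at the start in pump channels. Point: middle of the barrel, on its axis; x along the barrel to the nozzle, z up.
- channel_0 (a point): Pump channel nearest the robot. Point: where the middle of a seated barrel lies, on its axis, 45 mm above the bench. Axes of the pump (all pump points alike): x away from the robot, y along the channel to the left, z up. The barrel lies on two V supports, 16 mm wide, tops 45 mm above the bench, 20 to 36 mm either side along y; between them it is open down to the deck (12 mm) for the fingers.
- channel_1 (a point): the middle channel, 55 mm behind the first, alike. Flange slot of every channel: a 14 mm gap between the V support and two upright stop posts (tops 50 mm above the bench, 18 mm apart so that the plunger passes), its middle 43 mm along +y from the channel's point. So a seated syringe has flange and plunger towards +y, nozzle towards -y.
- channel_2 (a point): the farthest channel, 55 mm behind the middle one, alike. The pump is a fixed white and grey device, deck 285 x 235 mm. Clamp column, its ledge and sleeve stand 50 mm and more behind this channel, ledge 70 mm high, column up to 98 mm high (sleeve 108 mm when lifted).
- pivot (a point): point on the clamp bar's upright pivot axis at the pump's far side, at the lowest height of the bar's axis, 58 mm above the bench. Axes of the pump. With the bar turned by angle a, the knob stands 240 mm from the pivot towards (-cos a, +sin a) in the pump's x, y.
- clamp_knob (a point): middle of the black knob on the free end of the clamp bar (steel, 12 mm thick), 26 mm above the bar's axis: upright stem 16 mm thick, free for 30 mm above the bar, then a head 22 mm wide, 6 mm thick, its top 16 mm above this point. Fingertips may reach 19 mm below the point before they touch the bar. x points along the bar to the pivot.
- clamp_lift (a joint): height of the clamp bar over its lowest position, 0 to 0.034 m. Spring and weight press it down with 5 to 8 N; let go, it sinks, damped. It reads about 0.004 on barrels. Closed, its arm lies in a slot at the column and cannot turn until lifted more than 0.018; turned aside it rests on the ledge at 0.018 and stays.
- clamp_bar (a joint): turn of the clamp bar: 0 = closed, straight over the middles of all channels, up to 1.3 rad as it swings aside to the left (clockwise from above). Over 1.1 it is clear of all channels.
- dial_grip (a point): point on the upright axis of the black rate dial, on the pump's console right of the channels, 58 mm above the bench, in the middle of the upper part of its grip bar (42 x 12 mm, top 65 mm above the bench) over a 48 mm wide skirt (top 36 mm). -x points along the grip bar to the pointer end, which has the white line.
- dial_pointer (a point): the pointer's end at the dial's skirt, 26 mm from the dial's axis, 36 mm above the bench.
- mark_tip (a point): inner end of the small brass rider (13 x 6 x 5 mm) on the rim of the dial's scale, 26 mm from the dial's axis: it marks the rate wanted. Stiff; it is not to be moved.
- rate_dial (a joint): angle of the dial, 0 to 4.5 rad; 0 = pointer to the robot (-x of the pump), growing clockwise from above. Friction 0.04 N m; stays where left.
- rate_mark (a joint): angle of the brass rider, measured like the dial's: equal when the pointer points at it.
- tray: white enamel tray, fixed, 170 (x) x 260 mm (y), floor 2 mm above the bench, rim up to 19 mm. Origin: centre of its underside, z up. A fixed petri dish (59 mm wide, 15 mm high) stands in its right part, 95 mm along -y; the rest is empty.
- flask: conical glass flask, 61 mm wide, 107 mm high, standing on the bench behind the tray, a bystander; origin at the centre of its underside.

How it is judged:
By the outcome, as a careful person would: the job done as asked, in the order asked, and still so for the second after the job is handed in, with the robot touching nothing.
Of full_0, full_1, full_2 only 2 to 3 are there at a start; the rules pass over those that are not, and their reading is None.
Of spent_0, spent_1, spent_2 only 1 to 2 are there at a start; the rules pass over those that are not, and their reading is None.
At some moment in a run one of full_0, full_1, full_2 may be knocked a few centimetres aside while the robot is not near it.
Once in a run the grip may slacken for a moment while it holds something.
It also fails if it takes over 210 s, if anything falls off the work surface, if the arm or the gripper's body presses on something with over 40 N, if the wrist force passes 120 N, or if a joint passes its speed limit or range.

## Working session

There is one attempt and no reset: what is moved stays moved. The work goes in short steps, Python scripts to look and compute and a tool call to move; the robot and the scene stay as the last step left them, time stands still between calls to the robot, and variables do not carry over. Pictures are saved under pics/ and viewed, at most 14 in all, crops included, and the job is handed in when it is done.

Besides the shell and the picture viewer there is one more tool, called after "Emit:" in YAML: its name, and indented under it one key for each argument. drive_tool: Moves the arm, as the interface text tells. Its arguments: {"type":"object","properties":{"deltas":{"type":"array"},"grip_force":{"type":"number"}},"required":["deltas"]}

```bash
mkdir -p pics
cat > h.py <<'E'
import numpy as np, cv2
from station import sensors, eyes, arm
def snap(n,f=None):
    s=eyes.snapshot(n); s={k:np.array(v) for k,v in s.items()}
    if f: cv2.imwrite('pics/'+f,s['frame']); np.savez('pics/'+f[:-4]+'.npz',**s)
    return s
def load(f): return dict(np.load('pics/'+f+'.npz'))
def ray(s,p):
    d=s['R'].T@np.linalg.solve(s['K'],[p[0],p[1],1.]); return -s['R'].T@s['t'],d
def onz(s,p,z):
    o,d=ray(s,p); return (o+d*(z-o[2])/d[2])
def proj(s,X):
    c=s['R']@np.array(X)+s['t']; u=s['K']@c; return u[:2]/u[2]
def tri(a,p,b,q):
    o1,d1=ray(a,p);o2,d2=ray(b,q)
    k=np.linalg.lstsq(np.c_[d1,-d2],o2-o1,rcond=None)[0]
    return (o1+d1*k[0]+o2+d2*k[1])/2
E
python3 - <<'E'
from h import *
np.set_printoptions(precision=4,suppress=True)
print(sensors.get_state(), arm.grasp_offset)
for n in('scene','side','wrist'):
    s=snap(n,n+'0.png'); print(n,s['K'][0,0],-s['R'].T@s['t'],s['R'].tolist())
E
```

```text
{'t': 0.0, 'joints': array([ 0.    ,  0.2388, -0.0143,  1.3192,  0.    ,  1.5708]), 'joint_vel': array([-0.0009, -0.0002,  0.0003,  0.0004, -0.0007,  0.0007]), 'tau': array([  0.0013, -53.879 ,  34.6437,   0.0184,   0.0002,   0.0001]), 'position': array([0.5246, 0.    , 0.2307]), 'tcp_rot': array([-0.0005,  0.7071,  0.7071, -0.0005]), 'wrist_force': array([ 0.1395, -0.6708, -0.0956]), 'torque': array([-0.0463,  0.0664,  0.0276]), 'finger_force': 0.0, 'grip_width': 1.0012417358423327} 0.0187
scene 523.12663843183 [0.1276 0.8399 1.217 ] [[-0.881574559940356, -0.4717006848448597, -0.018021076073802933], [-0.36097033464902095, 0.6982450042568721, -0.6181863242855626], [0.3041820388670924, -0.5384722629320949, -0.7858249864209256]]
side 621.9686585984579 [-0.0386  0.9799  1.0036] [[-0.8447991818304456, -0.5350827795747684, -0.0008725715729689547], [-0.34175480576174744, 0.5408225270498122, -0.7685796295597519], [0.4117256308725027, -0.6489972366951919, -0.6397535397671862]]
wrist 420.5166995956566 [0.5263 0.084  0.3729] [[0.9999978973733131, 0.0008612035577652222, -0.0018610688825352463], [0.001415598344496645, -0.9465221927309477, 0.32263560675958586], [-0.0014836880671174504, -0.32263756290337786, -0.9465214216664559]]
```

View pictures.

View pics/scene0.png

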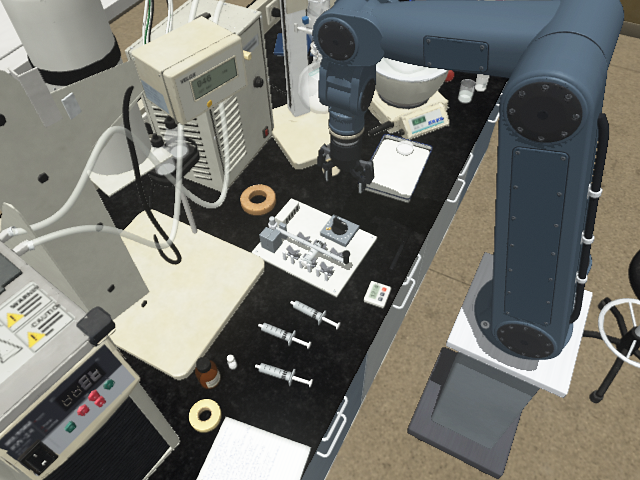

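View pics/side0.png

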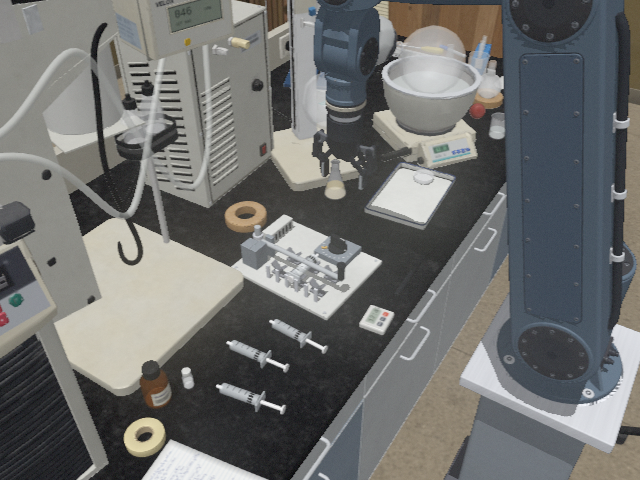

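View pics/wrist0.png

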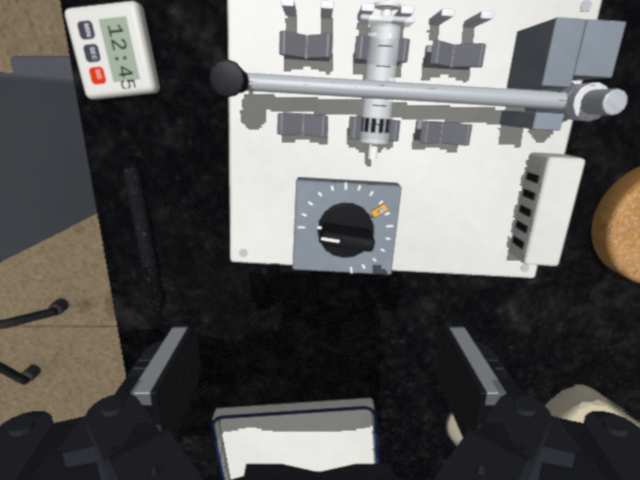

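Run:
```python
from h import *
np.set_printoptions(precision=4,suppress=True)
w=load('wrist0');s=load('scene0');d=load('side0')
print('knob',onz(w,(228,78),.104),'pivtop?',onz(w,(610,100),.098))
A=onz(w,(230,262),.012);B=onz(w,(536,277),.012);print('deck',A,B,np.degrees(np.arctan2(*(B-A)[1::-1])))
print('dial',onz(w,(347,230),.065),'ptr',onz(w,(320,238),.06),'rider',onz(w,(373,214),.036))
for n,p in(('tl',(216,410)),('tr',(375,402))):print(n,onz(w,p,.019))
print('tray',[onz(d,p,.019)for p in((385,165),(455,177),(424,226),(367,208))])
# fulls: bright saturations low on dark bench
for nm,q,box in(('scene',s,(250,290,350,395)),('side',d,(205,310,335,420))):
    g=q['frame'];x0,y0,x1,y1=box
    m=np.zeros(g.shape[:2],np.uint8);m[y0:y1,x0:x1]=(g.min(2)[y0:y1,x0:x1]>90)*255
    n,l,st,c=cv2.connectedComponentsWithStats(cv2.dilate(m,np.ones((3,3))))
    for i in range(1,n):
        if st[i,4]<250: continue
        ys,xs=np.nonzero((l==i)&(m>0));P=np.c_[xs,ys].astype(float)
        W=np.array([onz(q,p,.011) for p in P])[:,:2]
        mu=W.mean(0);v=np.linalg.svd(W-mu,full_matrices=0)[2][0];v*=np.sign(v[0]);t=(W-mu)@v
        print(nm,len(P),'len',np.ptp(t),'ends',mu+v*t.min(),mu+v*t.max(),'yaw',np.degrees(np.arctan2(v[1],v[0])))
```

```text
knob [0.4722 0.0969 0.104 ] pivtop? [0.7061 0.0847 0.098 ]
deck [ 0.4448 -0.0564  0.012 ] [ 0.7286 -0.0709  0.012 ] -2.926466461570026
dial [ 0.548  -0.0094  0.065 ] ptr [ 0.5274 -0.0175  0.06  ] rider [ 0.5712 -0.0043  0.036 ]
tl [ 0.4211 -0.2167  0.019 ]
tr [ 0.584  -0.2063  0.019 ]
tray [array([ 0.6338, -0.4308,  0.019 ]), array([ 0.4354, -0.4812,  0.019 ]), array([ 0.4131, -0.2269,  0.019 ]), array([ 0.575 , -0.2169,  0.019 ])]
scene 355 len 0.14730145093463065 ends [0.4099 0.255 ] [0.5571 0.2489] yaw -2.3854546503325675
scene 377 len 0.1473971143861754 ends [0.4506 0.337 ] [0.5977 0.3466] yaw 3.737276607830573
scene 423 len 0.14685912124418143 ends [0.3987 0.4221] [0.5436 0.4461] yaw 9.409969252427063
side 172 len 0.0622121669334626 ends [0.45   0.1584] [0.5072 0.1829] yaw 23.18433987230318
side 558 len 0.15163790987571169 ends [0.4087 0.2539] [0.5601 0.2469] yaw -2.625000719387042
side 589 len 0.15095716321221786 ends [0.4488 0.336 ] [0.5995 0.3453] yaw 3.5182675846433464
side 673 len 0.14947142436090358 ends [0.3979 0.4207] [0.5454 0.445 ] yaw 9.337369256168637
```

Emit:
drive_tool:
  deltas:
    - [1,45,-25,30,0,0,0]
    - [1,97,-52,70,0,0,0]
    - [1,97,-52,70,0,0,0]
    - [1,97,-52,70,0,0,0]
    - [1,97,-52,70,0,0,0]
    - [1,97,-52,70,0,0,0]
  grip_force: 40

```text
t: 0.75
position: [0.4738, 0.0967, 0.1619]
tcp_rot: [0.0, 0.707, 0.707, 0.0]
wrist_force: [0.1, 0.3, 1.0]
grip_width: 0.999
finger_force: 0.0
```

Run:
```python
from h import *
np.set_printoptions(precision=4,suppress=True)
st=sensors.get_state();print(st['t'],st['position'],st['wrist_force'])
w=snap('wrist','wrist1.png');print(proj(w,[.472,.097,.104]),proj(w,[.472,.097,.074]))
w0=load('wrist0')
print('ch1',onz(w0,(381,90),.056));d=load('side0')
print('flask?',onz(d,(335,195),0),onz(w0,(450,430),.0),onz(w0,(580,400),.05))
```

```text
0.75 [0.4738 0.0967 0.1619] [0.0534 0.3441 1.0034]
[311.5818 272.7759] [312.2979 252.8385]
ch1 [0.5703 0.0914 0.056 ]
flask? [ 0.6923 -0.2458  0.    ] [ 0.6714 -0.2591  0.    ] [ 0.7688 -0.1782  0.05  ]
```

View pics/wrist1.png

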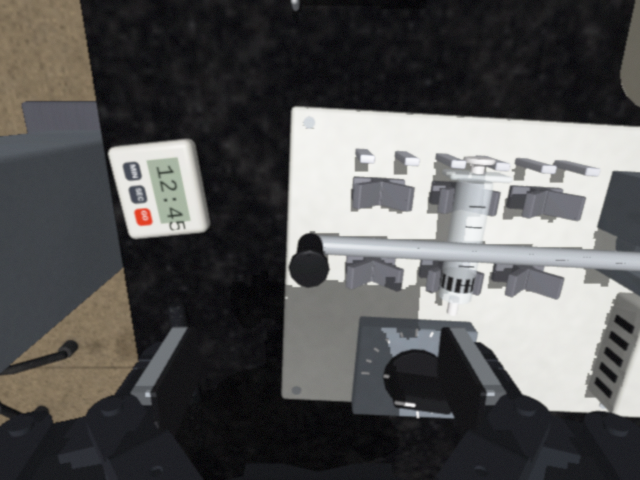

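Emit:
drive_tool:
  deltas:
    - [1,4,-3,30,0,0,0]
    - [1,4,-3,60,0,0,0]
    - [1,4,-3,85,0,0,0]
    - [1,4,-3,85,0,0,0]
    - [0,4,-3,85,0,0,0]
    - [0,4,-3,85,0,0,0]
    - [0,4,-3,85,0,0,0]
    - [0,4,-3,85,0,0,0]
    - [0,4,-3,85,0,0,0]
    - [0,4,-3,85,0,0,0]
  grip_force: 40

```text
t: 1.8
position: [0.4696, 0.101, 0.0766]
tcp_rot: [-0.0, 0.707, 0.707, -0.0]
wrist_force: [-3.7, 1.4, 2.0]
grip_width: 0.234
finger_force: 38.9
```

Emit:
drive_tool:
  deltas:
    - [0,0,0,-8,0,0,0]
    - [0,0,0,-16,0,0,0]
    - [0,0,0,-24,0,0,0]
    - [0,0,0,-25,0,0,0]
    - [0,0,0,-25,0,0,0]
  grip_force: 50

```text
t: 2.3
position: [0.4706, 0.101, 0.1014]
tcp_rot: [0.0, 0.707, 0.707, 0.0]
wrist_force: [4.8, -0.9, -6.3]
grip_width: 0.226
finger_force: 49.3
```

Emit:
drive_tool:
  deltas:
    - [0,28.6,3.2,0,0,0,0]
    - [0,58.9,10.5,0,0,0,0]
    - [0,85.9,20.6,0,0,0,0]
    - [0,111.4,33.9,0,0,0,0]
    - [0,135.1,50.3,0,0,0,0]
    - [0,156.7,69.2,0,0,0,0]
    - [0,175.9,90.7,0,0,0,0]
    - [0,192.4,114.3,0,0,0,0]
    - [0,205.9,139.7,0,0,0,0]
    - [0,215.6,164.2,0,0,0,0]

```text
t: 3.3
position: [0.6318, 0.3245, 0.1012]
tcp_rot: [-0.006, 0.705, 0.709, 0.002]
wrist_force: [-22.5, 59.8, 7.8]
grip_width: 0.103
finger_force: 49.5
```

Emit:
drive_tool:
  deltas:
    - [0,3,10,0,0,0,0]
    - [0,3,10,4,0,0,0]
    - [0,3,10,8,0,0,0]
    - [0,3,10,9,0,0,0]
    - [0,3,10,9,0,0,0]

```text
t: 3.8
position: [0.6419, 0.3303, 0.094]
tcp_rot: [-0.007, 0.704, 0.71, 0.005]
wrist_force: [-12.0, 40.2, 6.7]
grip_width: -0.001
finger_force: 19.7
```

Run:
```python
from h import *
np.set_printoptions(precision=4,suppress=True)
s=sensors.get_state();print(s['position'],s['wrist_force'],s['torque'],s['joints'])
a=snap('scene','s2.png');b=snap('side','d2.png');w=snap('wrist','w2.png')
c1=cv2.resize(a['frame'][150:350,200:440],None,fx=1.65,fy=1.65);c2=cv2.resize(b['frame'][150:350,180:420],None,fx=1.65,fy=1.65)
r=np.hstack([c1,c2]);cv2.imwrite('pics/m2.png',np.vstack([r,cv2.resize(w['frame'][:],(352,264)).repeat(1,0) if 0 else np.zeros((1,r.shape[1],3),np.uint8)]))
```

```text
[0.6419 0.3303 0.094 ] [-12.0078  40.1909   6.7097] [ 7.6938  2.2235 -0.2953] [0.4685 0.6352 0.2748 1.2044 0.0159 2.0318]
```

View pics/m2.png

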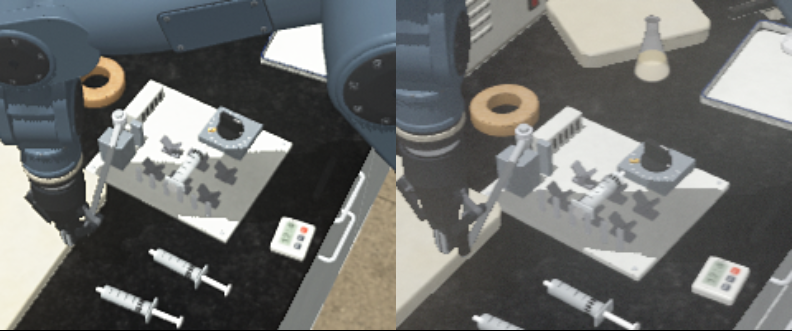

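Emit:
drive_tool:
  deltas:
    - [0,8,-3,0,0,0,0]
    - [0,12,-5,0,0,0,0]
    - [0,12,-5,-10,0,0,0]
    - [0,12,-5,-40,0,0,0]
    - [0,12,-5,-80,0,0,0]
    - [1,12,-5,-120,0,0,0]
    - [1,12,-5,-120,0,0,0]
    - [1,12,-5,-120,0,0,0]

```text
t: 4.75
position: [0.6399, 0.3309, 0.2139]
tcp_rot: [0.0, 0.707, 0.707, 0.001]
wrist_force: [0.4, -1.1, -0.6]
grip_width: 0.506
finger_force: 0.0
```

Run:
```python
from h import *
w=snap('wrist','w3.png')
```

```text
(no output)
```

View pics/w3.png

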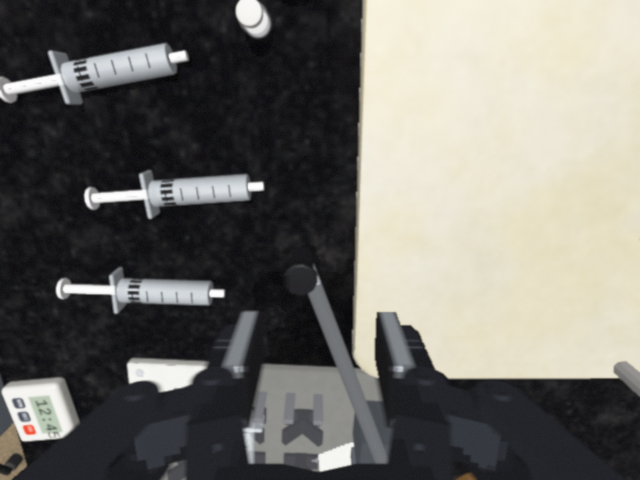

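Run:
```python
from h import *
np.set_printoptions(precision=4,suppress=True)
w=load('w3');k=onz(w,(301,278),.118);print(k)
P=np.array([.7103,.0887]);v=k[:2]-P;print(np.linalg.norm(v),np.arctan2(v[1],-v[0])-np.radians(2.93))
for a,b,c in(((5,88),(186,56),'C'),((90,198),(263,187),'B'),((63,288),(224,294),'A')):
    A=onz(w,a,.011);B=onz(w,b,.011);print(c,A,B,np.linalg.norm(A-B),np.degrees(np.arctan2((B-A)[1],(B-A)[0])),'mid',B-(B-A)/np.linalg.norm(B-A)*.052)
w1=load('wrist1')
for p in((383,183),(373,260),(460,188),(450,264),(545,192),(533,268)):print(onz(w1,p,.045))
```

```text
[0.6312 0.312  0.118 ]
0.23687086303818233 1.1789812140623601
C [0.4012 0.4245 0.011 ] [0.5425 0.4471 0.011 ] 0.14314121822185305 9.061623442176113 mid [0.4912 0.4389 0.011 ]
B [0.4515 0.3384 0.011 ] [0.5962 0.3476 0.011 ] 0.1450742223347195 3.6346915534228654 mid [0.5443 0.3443 0.011 ]
A [0.4129 0.2562 0.011 ] [0.5569 0.2501 0.011 ] 0.14415661524227588 -2.4110454383148334 mid [0.505  0.2523 0.011 ]
[0.5156 0.1325 0.045 ]
[0.5116 0.0814 0.045 ]
[0.5637 0.1294 0.045 ]
[0.5626 0.0786 0.045 ]
[0.6171 0.1269 0.045 ]
[0.618  0.0758 0.045 ]
```

Emit:
drive_tool:
  deltas:
    - [0.6,-50,-15,0,0,0,0]
    - [0.6,-100,-30,0,0,0,3]
    - [0.6,-150,-45,0,0,0,3]
    - [0.6,-200,-60,0,0,0,3]
    - [0.6,-235,-72,0,0,0,3]
    - [0.6,-235,-72,0,0,0,3]
    - [0.6,-235,-72,0,0,0,3]
    - [0.6,-235,-72,0,0,0,3]

```text
t: 5.6
position: [0.5672, 0.097, 0.2116]
tcp_rot: [-0.0, 0.725, 0.688, -0.0]
wrist_force: [0.4, 0.6, -0.1]
grip_width: 0.596
finger_force: 0.0
```

Run:
```python
from h import *
w=snap('wrist','w4.png')
```

```text
(no output)
```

View pics/w4.png

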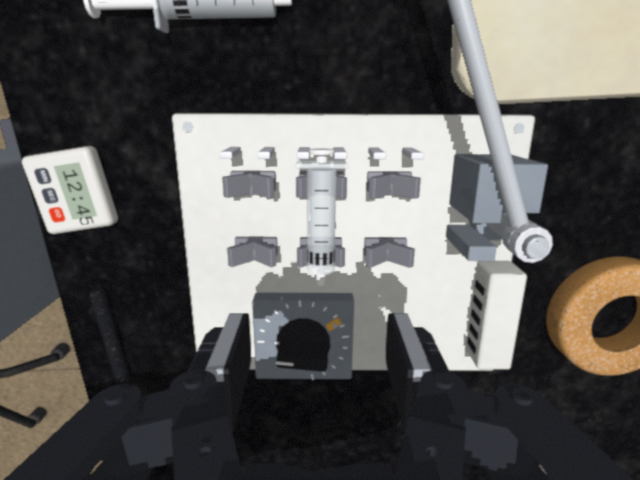

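Run:
```python
from h import *
np.set_printoptions(precision=4,suppress=True)
w=load('w4')
st=sensors.get_state()
from scipy.spatial.transform import Rotation as R
T=R.from_quat(np.roll(st['tcp_rot'],-1)).as_matrix();tx=T[:,0];print('toolx',tx)
for p in((249,171),(393,171),(252,237),(389,237)):print('V',onz(w,p,.045))
for p in((248,153),(321,153),(393,153)):print('post',onz(w,p,.05))
print('spent disc',onz(w,(322,155),.045),'nozzle',onz(w,(320,277),.045),'flange',onz(w,(321,165),.052),'barrel end',onz(w,(320,268),.05))
print('dial',onz(w,(303,344),.065),'rider',onz(w,(328,327),.036),onz(w,(334,323),.036),'ptr',onz(w,(278,364),.05),onz(w,(293,366),.06))
print('skirt',onz(w,(303,340),.036))
```

```text
toolx [ 0.0515  0.9987 -0.    ]
V [0.5197 0.135  0.045 ]
V [0.625  0.1296 0.045 ]
V [0.5167 0.0843 0.045 ]
V [0.6222 0.0789 0.045 ]
post [0.5212 0.1485 0.05  ]
post [0.573  0.1458 0.05  ]
post [0.6241 0.1432 0.05  ]
spent disc [0.5736 0.1438 0.045 ] nozzle [0.5674 0.0482 0.045 ] flange [0.5726 0.1376 0.052 ] barrel end [0.5679 0.0579 0.05  ]
dial [0.5515 0.0002 0.065 ] rider [ 0.5718 -0.0024  0.036 ] [0.5771 0.0012 0.036 ] ptr [ 0.5281 -0.0276  0.05  ] [ 0.5417 -0.0232  0.06  ]
skirt [ 0.5496 -0.014   0.036 ]
```

Emit:
drive_tool:
  deltas:
    - [0.6,1,3,50,0,0,0]
    - [0.6,1,3,100,0,0,0]
    - [0.6,1,3,150,0,0,0]
    - [0.6,1,3,182,0,0,0]
    - [0.6,1,3,182,0,0,0]
    - [0,1,3,182,0,0,0]
    - [0,1,3,182,0,0,0]
    - [0,1,3,182,0,0,0]
    - [0,1,3,182,0,0,0]
  grip_force: 40

```text
t: 6.55
position: [0.5694, 0.0983, 0.0322]
tcp_rot: [-0.001, 0.725, 0.689, 0.0]
wrist_force: [-7.5, 2.6, 2.3]
grip_width: 0.237
finger_force: 39.0
```

Emit:
drive_tool:
  deltas:
    - [0,0,0,0,0,0,0]
    - [0,0,0,-30,0,0,0]
    - [0,0,0,-70,0,0,0]
    - [0,0,0,-70,0,0,0]

```text
t: 6.95
position: [0.5743, 0.0984, 0.1077]
tcp_rot: [0.003, 0.725, 0.688, 0.005]
wrist_force: [0.9, -0.1, -0.2]
grip_width: 0.243
finger_force: 40.0
```

Emit:
drive_tool:
  deltas:
    - [0,-50,-6,0,0,0,0]
    - [0,-100,-12,0,0,0,0]
    - [0,-150,-18,0,0,0,0]
    - [0,-200,-25,0,0,0,0]
    - [0,-250,-31,0,0,0,0]
    - [0,-300,-37,0,0,0,0]
    - [0,-350,-44,0,0,0,0]
    - [0,-401,-50,0,0,0,0]
    - [0,-401,-50,0,0,0,0]
    - [0,-401,-50,0,0,0,0]

```text
t: 7.95
position: [0.4995, -0.3022, 0.1016]
tcp_rot: [0.001, 0.726, 0.687, 0.0]
wrist_force: [-0.2, 0.2, -0.2]
grip_width: 0.244
finger_force: 27.9
```

Run:
```python
from h import *
w=snap('wrist','w5.png')
```

```text
(no output)
```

View pics/w5.png

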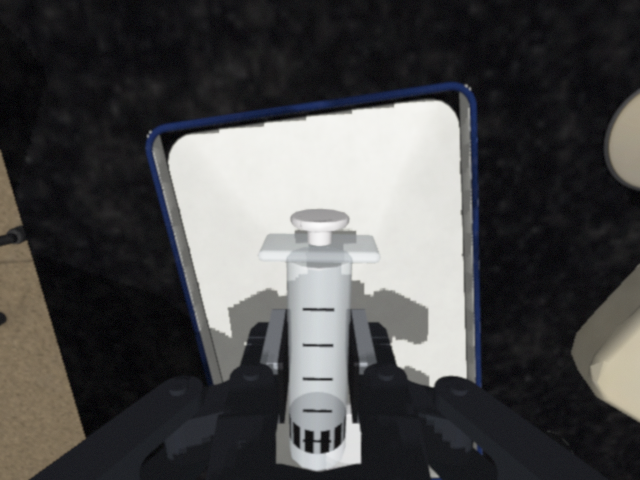

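Emit:
drive_tool:
  deltas:
    - [0,10,0,40,0,0,0]
    - [0,10,0,80,0,0,0]
    - [0,10,0,94,0,0,0]
    - [0,10,0,94,0,0,0]
    - [0,10,0,95,0,0,0]

```text
t: 8.5
position: [0.5008, -0.2895, 0.0063]
tcp_rot: [0.0, 0.725, 0.689, 0.0]
wrist_force: [0.9, 0.5, -0.7]
grip_width: 0.241
finger_force: 41.5
```

Emit:
drive_tool:
  deltas:
    - [0.5,0,0,0,0,0,0]
    - [0.5,0,0,0,0,0,0]
    - [0.5,0,0,0,0,0,0]
    - [0.5,0,0,-30,0,0,0]
    - [0.5,0,0,-80,0,0,0]
    - [0.5,0,0,-130,0,0,0]
    - [0.5,0,0,-170,0,0,0]
    - [0.5,0,0,-170,0,0,0]

```text
t: 9.3
position: [0.5023, -0.292, 0.182]
tcp_rot: [0.005, 0.725, 0.688, 0.001]
wrist_force: [0.1, 0.2, 0.4]
grip_width: 0.5
finger_force: 0.0
```

Emit:
drive_tool:
  deltas:
    - [0.6,50,-2,0,0,0,-8]
    - [0.6,100,-5,0,0,0,-16]
    - [0.6,150,-7,0,0,0,-24]
    - [0.6,200,-9,0,0,0,-32]
    - [0.6,250,-12,0,0,0,-40]
    - [0.6,300,-14,0,0,0,-48]
    - [0.6,350,-16,0,0,0,-56]
    - [0.6,400,-19,0,0,0,-64]
    - [0.6,450,-21,0,0,0,-72]
    - [0.6,500,-23,0,0,0,-80]

```text
t: 10.3
position: [0.5026, 0.2115, 0.1754]
tcp_rot: [0.0, 0.11, 0.994, 0.0]
wrist_force: [0.3, -0.2, -0.9]
grip_width: 0.601
finger_force: 0.0
```

```bash
cat >> h.py <<'E'
from scipy.spatial.transform import Rotation as Ro
def tool():
    st=sensors.get_state();return np.array(st['position']),Ro.from_quat(np.roll(st['tcp_rot'],-1)).as_matrix()
def fulls(q,zlist=(.011,),lo=90):
    m=((q['frame'].min(2)>lo)*255).astype(np.uint8);n,l,s,c=cv2.connectedComponentsWithStats(cv2.morphologyEx(m,cv2.MORPH_CLOSE,np.ones((5,5))))
    out=[]
    for i in range(1,n):
        if s[i,4]<150: continue
        ys,xs=np.nonzero((l==i)&(m>0));W=np.array([onz(q,p,.011)[:2] for p in np.c_[xs,ys]])
        mu=W.mean(0);v=np.linalg.svd(W-mu,full_matrices=0)[2][0];t=(W-mu)@v;o=abs((W-mu)@np.array([-v[1],v[0]]))
        L=np.ptp(t)
        if .13<L<.165 and o.max()<.035:
            if s[i,0]<2 or s[i,1]<2: continue
            # flange end: widest |o| bin side
            if t[np.argsort(o)[-20:]].mean()>(t.min()+t.max())/2: v=-v;t=-t
            mid=t.max()-.052-(L-.145)/2
            # centre line offset from barrel pixels
            out.append((mu+v*mid,np.degrees(np.arctan2(v[1],v[0])),L))
    return out
def plan(mid,yaw,z):
    "shift/turn for tool x pointing to the flange"
    p,T=tool();d=np.array([*mid,z])-p;cur=np.degrees(np.arctan2(T[1,0],T[0,0]))
    return np.round(T.T@d*1000,1),'turn',round(-((yaw+180-cur+180)%360-180),1)
E
python3 - <<'E'
from h import *
print(tool()[0],sensors.get_state()['joints'].round(2))
for n in('scene','side','wrist'):
    s=snap(n)
    for f in fulls(s):print(n,f[0].round(4),f[1].round(2),f[2].round(3))
print(plan((.505,.2523),-2.4,.10))
E
```

```text
[0.50257355 0.2115189  0.17543888] [ 0.4   0.3  -0.08  1.2  -0.    0.62]
scene [0.504 0.251] -2.15 0.147
scene [0.544  0.3432] 3.76 0.149
scene [0.4914 0.4373] 9.37 0.147
side [0.5048 0.2496] -2.52 0.152
side [-0.0485 -0.0598] 31.81 0.148
side [0.5444 0.3419] 3.62 0.151
side [0.4915 0.4361] 9.2 0.15
wrist [0.505  0.2526] -2.06 0.148
wrist [0.545  0.3455] 4.22 0.148
(array([ 6.4, 39.5, 74.9]), 'turn', np.float64(-10.3))
```

Emit:
drive_tool:
  deltas:
    - [0.6,6,39,30,0,0,-5]
    - [0.6,6,39,60,0,0,-10]
    - [0.6,6,39,100,0,0,-10]
    - [0.6,6,39,140,0,0,-10]
    - [0.6,6,39,170,0,0,-10]
    - [0.6,6,39,171,0,0,-10]
    - [0,6,39,171,0,0,-10]
    - [0,6,39,171,0,0,-10]
    - [0,6,39,171,0,0,-10]
    - [0,6,39,171,0,0,-10]
  grip_force: 40

```text
t: 11.45
position: [0.5073, 0.2492, 0.0063]
tcp_rot: [0.002, 0.026, 1.0, 0.001]
wrist_force: [0.7, -2.9, 7.7]
grip_width: 0.238
finger_force: 39.7
```

Emit:
drive_tool:
  deltas:
    - [0,0,0,0,0,0,0]
    - [0,0,0,-40,0,0,0]
    - [0,0,0,-80,0,0,0]
    - [0,0,0,-110,0,0,0]
    - [0,0,0,-110,0,0,0]

```text
t: 11.95
position: [0.5085, 0.2503, 0.1197]
tcp_rot: [0.004, 0.026, 1.0, 0.002]
wrist_force: [0.5, -0.0, -0.4]
grip_width: 0.236
finger_force: 39.4
```

Run:
```python
from h import *
print(tool()[0]);w=snap('wrist','w6.png')
print(plan((.6254,.0952),-92.93,.1))
```

```text
[0.50848367 0.25025435 0.11967658]
(array([-125.8, -148.2,   17.5]), 'turn', np.float64(89.9))
```

View pics/w6.png

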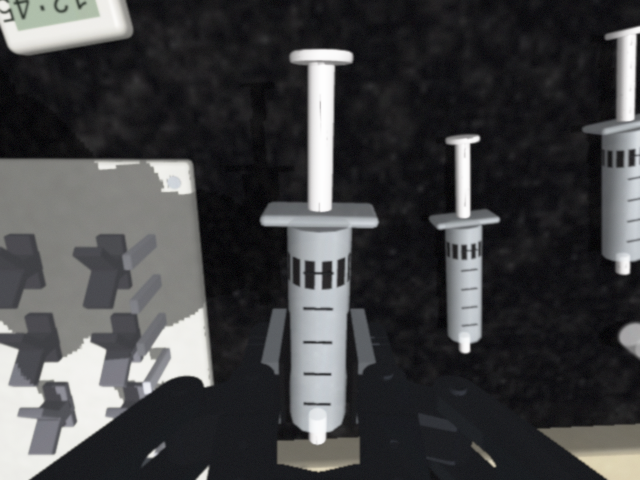

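Emit:
drive_tool:
  deltas:
    - [0,-10,-15,0,0,0,8.5]
    - [0,-25,-30,0,0,0,17]
    - [0,-40,-50,0,0,0,25.5]
    - [0,-55,-70,0,0,0,34]
    - [0,-70,-90,0,0,0,42.5]
    - [0,-85,-110,0,0,0,51]
    - [0,-100,-130,0,0,0,59.5]
    - [0,-115,-145,0,0,0,68]
    - [0,-126,-151,0,0,0,76.5]
    - [0,-126,-151,0,0,0,85]

```text
t: 13.0
position: [0.6245, 0.0902, 0.1129]
tcp_rot: [-0.0, 0.697, 0.717, -0.001]
wrist_force: [0.2, -1.2, -0.9]
grip_width: 0.239
finger_force: 39.3
```

Emit:
drive_tool:
  deltas:
    - [0,0,0,0,0,0,4.9]
    - [0,0,0,0,0,0,4.9]
    - [0,0,0,0,0,0,4.9]

```text
t: 13.3
position: [0.6234, 0.0915, 0.1136]
tcp_rot: [-0.0, 0.724, 0.69, -0.0]
wrist_force: [-0.1, -0.2, -0.1]
grip_width: 0.237
finger_force: 39.3
```

Run:
```python
from h import *
print(tool()[0],sensors.get_state()['grip_width']);w=snap('wrist','w7.png')
print(plan((.6252,.092),-92.93,.041))
```

```text
[0.62341851 0.09153236 0.1135733 ] 0.23655978148731283
(array([ 0.5,  1.8, 72.8]), 'turn', np.float64(0.2))
```

View pics/w7.png

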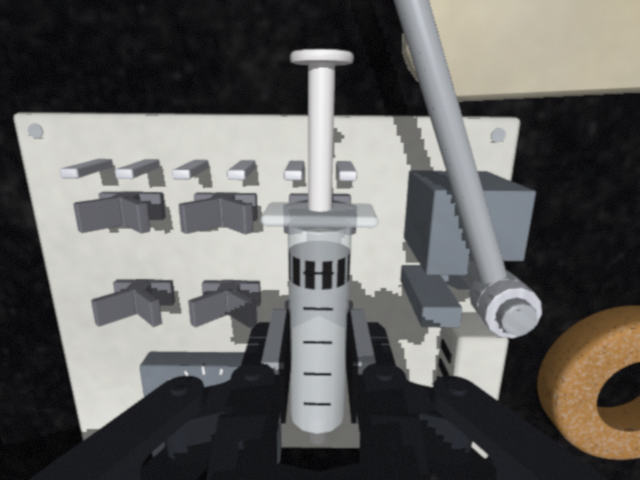

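Emit:
drive_tool:
  deltas:
    - [0,0,0.5,30,0,0,0]
    - [0,0,0.5,55,0,0,0]
    - [0,0,0.5,65,0,0,0]
    - [0,0,0.5,70,0,0,0]
    - [0,0,0.5,71,0,0,0]
    - [0,0,0.5,71,0,0,0]

```text
t: 13.95
position: [0.6241, 0.0912, 0.045]
tcp_rot: [0.0, 0.725, 0.689, -0.0]
wrist_force: [-4.3, -3.0, 10.3]
grip_width: 0.239
finger_force: 42.1
```

Run:
```python
from h import *
print(tool()[0],sensors.get_state()['grip_width']);w=snap('wrist','w8.png')
cv2.imwrite('pics/w8c.png',cv2.resize(w['frame'][30:330,60:560],(800,480)))
```

```text
[0.6240838  0.09119191 0.04502644] 0.23868525415358222
```

View pics/w8c.png

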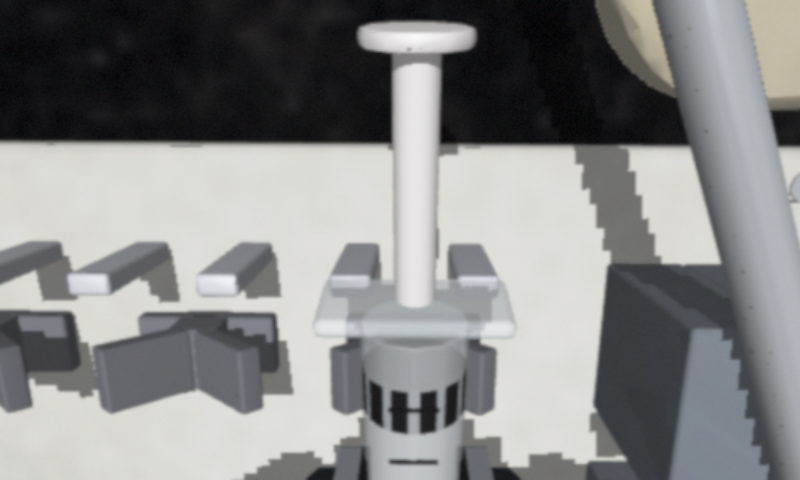

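Run:
```python
from h import *
np.set_printoptions(precision=4,suppress=True)
w=load('w8');f=lambda x,y:(60+x*.625,30+y*.625)
p,T=tool()
def rel(q,z):return T.T@(onz(w,q,z)-p)*1000
print('post front top',rel(f(350,275),.05),rel(f(474,275),.05),'bottom of tip',rel(f(350,288),.05))
print('flange front/back top',rel(f(415,322),.0605),rel(f(415,283),.0605), 'front bottom',rel(f(415,335),.05))
print('disc',rel(f(417,38),.05),'Vback ch1',rel(f(150,315),.045),rel(f(265,315),.045))
print('posts ch1 front',rel(f(90,275),.05),rel(f(218,275),.05))
```

```text
post front top [ 52.2237 -11.6411  -5.001 ] [52.2489 14.1739 -4.9934] bottom of tip [ 49.4414 -11.7224  -5.0001]
flange front/back top [ 45.2261   1.8782 -15.4946] [ 53.096    1.8626 -15.4974] front bottom [39.0911  1.9173 -4.9925]
disc [97.3885  2.1748 -5.0125] Vback ch1 [ 42.0263 -56.4069  -0.0107] [ 42.0515 -31.0918  -0.0033]
posts ch1 front [ 52.171  -65.7781  -5.0169] [ 52.1969 -39.1245  -5.0091]
```

Emit:
drive_tool:
  deltas:
    - [0,0,0,-6,0,0,0]
    - [0,-2.5,-0.5,-6,0,0,0]
    - [0,-2.5,-0.5,-3,0,0,0]
    - [0,-2.5,-0.5,0,0,0,0]
    - [0,-2.5,-0.5,2,0,0,0]
    - [0,-2.5,-0.5,3,0,0,0]
    - [0,-2.5,-0.5,3,0,0,0]

```text
t: 14.7
position: [0.6241, 0.089, 0.0445]
tcp_rot: [0.001, 0.725, 0.689, 0.001]
wrist_force: [-14.1, -3.0, 40.8]
grip_width: 0.237
finger_force: 45.0
```

Emit:
drive_tool:
  deltas:
    - [0,0,-1,-3,0,0,0]
    - [0,0,-1,-3,0,0,0]
    - [0.45,0,-1,-3,0,0,0]
    - [0.45,0,-1,-3,0,0,0]
    - [0.45,0,-1,-3,0,0,0]
    - [0.45,0,-1,-30,0,0,0]
    - [0.45,0,-1,-70,0,0,0]
    - [0.45,0,-1,-110,0,0,0]
    - [0.45,0,-1,-110,0,0,0]

```text
t: 15.6
position: [0.6254, 0.0895, 0.1556]
tcp_rot: [0.002, 0.725, 0.689, 0.003]
wrist_force: [0.7, -0.5, 0.1]
grip_width: 0.453
finger_force: 0.0
```

Run:
```python
from h import *
print(tool()[0]);w=snap('wrist','w9.png');a=snap('scene','s9.png');b=snap('side','d9.png')
for s in(a,b):
    for f in fulls(s):print(f[0].round(4),f[1].round(2),f[2].round(3))
c=cv2.resize(w['frame'][40:400,100:560],(460,360));c2=cv2.resize(b['frame'][200:320,220:380],None,fx=3,fy=3)
cv2.imwrite('pics/w9c.png',np.hstack([c[:360],c2[:360,:340]]))
```

```text
[0.62541795 0.08952026 0.1555644 ]
[0.5446 0.3431] 3.76 0.147
[0.4914 0.4373] 9.35 0.147
[0.5444 0.3419] 3.54 0.151
[0.4919 0.4362] 9.32 0.149
```

View pics/w9c.png

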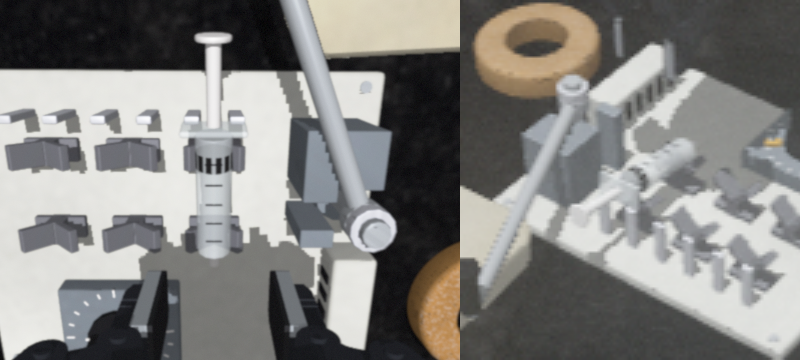

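Run:
```python
from h import *
np.set_printoptions(precision=4,suppress=True)
w=load('w9');b=load('d9')
print('disc top',onz(w,(313,74),.0545),'disc',tri(w,(313,78),b,(260,271)))
D=onz(w,(313,74),.0545);N=onz(w,(313,294),.045);print(N,np.linalg.norm((D-N)[:2]))
print('post fronts',onz(w,(293,162),.05),onz(w,(335,162),.05),'V back',onz(w,(295,180),.045))
print(plan((.5445,.343),3.65,.18))
```

```text
disc top [0.6298 0.1873 0.0545] disc [0.6288 0.1837 0.0727]
[0.6226 0.053  0.045 ] 0.13450683234516703
post fronts [0.6156 0.1406 0.05  ] [0.6401 0.1393 0.05  ] V back [0.6158 0.1291 0.045 ]
(array([249.7, -90.7, -30.4]), 'turn', np.float64(-96.5))
```

Run:
```python
from h import *
a=load('s9');b=load('d9')
for n,s in(('s',a),('d',b)):print(n,proj(s,[.630,.187,.045]),proj(s,[.6226,.045,.045]),proj(s,[.5705,.098,.045]))
c=[]
for s in(a,b):
    u,v=proj(s,[.626,.12,.045]).astype(int);print(u-40,v-40);c.append(cv2.resize(s['frame'][v-40:v+40,u-40:u+40],(400,400),interpolation=cv2.INTER_CUBIC))
cv2.imwrite('pics/z9.png',np.hstack(c))
```

```text
s [277.95792631 266.75992463] [305.66678252 231.5172119 ] [312.76249239 251.48407931]
d [259.00838121 280.77654336] [296.98241019 247.71732202] [302.82920974 267.92344589]
251 209
237 224
```

View pics/z9.png

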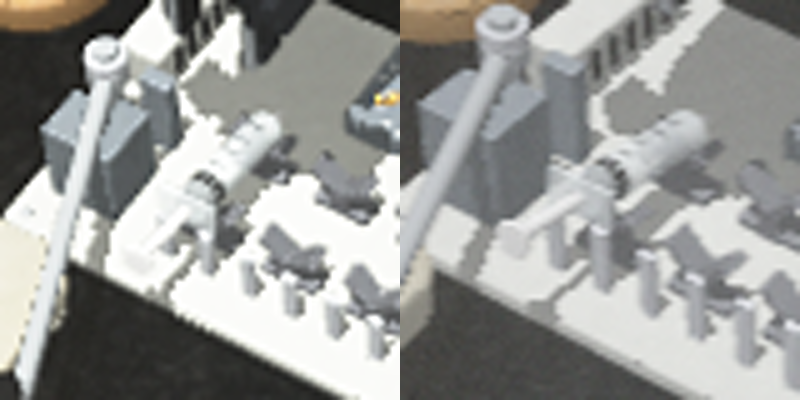

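Run:
```python
from h import *
np.set_printoptions(precision=3,suppress=True,linewidth=200)
w=load('w9')
for z in(.045,.055,.065):
    for nm,y in(('flange',.135),('disc',.185),('nozz',.045)):
        X=np.array([.6255+(y-.095)*.0515,y,z]);c=w['R']@X+w['t'];print(z,nm,proj(w,X).round(1),'depth',c[2].round(4),'px/mm',(w['K'][0,0]/c[2]/1000).round(3))
g=cv2.cvtColor(w['frame'],cv2.COLOR_BGR2GRAY)
for r in(72,76,80,84): print(r,''.join(' .:+*#'[min(5,int(v)//43)] for v in g[r,270:360]))
for r in range(160,184,3): print(r,g[r,272:356:2])
```

```text
0.045 flange [314.  169.3] depth 0.2517 px/mm 1.671
0.045 disc [313.9  79.5] depth 0.2356 px/mm 1.785
0.045 nozz [314.2 304.9] depth 0.2806 px/mm 1.498
0.055 flange [314.  171.9] depth 0.2422 px/mm 1.736
0.055 disc [313.9  78.6] depth 0.2261 px/mm 1.86
0.055 nozz [314.2 312. ] depth 0.2712 px/mm 1.551
0.065 flange [314.  174.8] depth 0.2327 px/mm 1.807
0.065 disc [313.9  77.6] depth 0.2167 px/mm 1.941
0.065 nozz [314.2 319.6] depth 0.2617 px/mm 1.607
72                            .....:::::::::::::::::::::::....                               
76                        .:+***********************************+.                           
80                         .:+****########################****++:.                           
84                                  ..::+++++++++++++::..                                    
160 [232 232 233 232 232 226 213 237 239 240 242 245 244 198 148 221 228 209 218 233 239 239 233 216 169 210 229 225 163 191 238 241 241 243 244 245 225 231 234 234 234 234]
163 [232 232 232 233 229 203 191 194 196 195 195 195 193 177 168 193 203 192 215 233 239 239 23
[... 422 characters left out ...]
233]
172 [234 234 234 229 220 230 231 230 216 201 202 202 198 198 201 200 200 199 199 199 200 200 200 200 199 200 202 199 199 198 201 201 201 201 201 217 229 220 224 233 232 232]
175 [234 235 235 229 228 235 237 237 226 210 212 205 206 207 205 207 207 206 207 206 207 207 207 207 207 206 206 206 205 206 204 210 211 211 211 221 234 227 225 232 232 232]
178 [233 234 234 233 230 224 223 222 167 107 105 118 150 164 161 161 160 158 158 158 157 158 159 159 158 158 162 164 166 159 126 106 107 108 126 172 221 229 231 232 233 232]
181 [233 233 233 233 233 233 234 229 132  73  73  95 138 154 165 175 182 184 187 185 184 183 185 184 182 183 181 175 163 150 110  75  72  72  85 157 228 232 232 232 232 232]
```

Emit:
drive_tool:
  deltas:
    - [0.45,0,0,40,0,0,0]
    - [0.45,0,0,80,0,0,0]
    - [0.45,0,0,115,0,0,0]
    - [0.45,0,0,115,0,0,0]
    - [0,0,0,115,0,0,0]
    - [0,0,0,115,0,0,0]
    - [0,0,0,115,0,0,0]
    - [0,-3,0,115,0,0,0]
    - [0,-6,0,115,0,0,0]
    - [0,-6,0,115,0,0,0]
  grip_force: 30

```text
t: 16.75
position: [0.6226, 0.0826, 0.0358]
tcp_rot: [0.0, 0.725, 0.689, 0.0]
wrist_force: [-0.3, -0.0, -0.4]
grip_width: 0.245
finger_force: 30.5
```

Emit:
drive_tool:
  deltas:
    - [0.45,0,0,0,0,0,0]
    - [0.45,0,0,0,0,0,0]
    - [0.45,0,0,0,0,0,0]
    - [0.45,0,0,-30,0,0,0]
    - [0.45,0,0,-70,0,0,0]
    - [0.45,0,0,-110,0,0,0]
    - [0.45,6,0,-115,0,0,0]
    - [0.45,6,0,-115,0,0,0]

```text
t: 17.55
position: [0.6236, 0.0897, 0.1518]
tcp_rot: [0.001, 0.725, 0.689, 0.001]
wrist_force: [-0.5, -0.4, -1.8]
grip_width: 0.451
finger_force: 0.0
```

```bash
cat >> h.py <<'E'
def discw(w,x0=270,x1=360):
    "disc rows/width of bright blob on dark bench, top of wrist view"
    m=(cv2.cvtColor(w['frame'],cv2.COLOR_BGR2GRAY)>120).astype(np.uint8)
    for r in range(30,125,4):
        c=np.nonzero(m[r,x0:x1])[0]
        if len(c): print(r,c[0]+x0,c[-1]+x0,len(c),end=' | ')
    print()
E
python3 - <<'E'
from h import *
np.set_printoptions(precision=4,suppress=True)
print(tool()[0]);w=snap('wrist','w10.png');a=snap('scene','s10.png');b=snap('side','d10.png')
discw(w)
for n,s in(('s',a),('d',b)):
    print(n,'pred disc end',proj(s,[.630,.183,.045]),proj(s,[.630,.183,.07]))
    for f in fulls(s):print(f[0].round(4),f[1].round(2),f[2].round(3))
o=load('d9');print(cv2.absdiff(o['frame'],b['frame'])[255:300,245:300].sum())
g=cv2.cvtColor(b['frame'],cv2.COLOR_BGR2GRAY)
for r in range(262,292,2):print(r,g[r,250:282:2])
E
```

```text
[0.6236 0.0897 0.1518]
82 306 329 24 | 86 302 334 33 | 90 312 325 14 | 94 311 325 15 | 98 311 325 15 | 102 311 325 15 | 106 311 325 15 | 110 311 325 15 | 114 270 359 90 | 118 270 359 90 | 122 270 359 90 | 
s pred disc end [278.7124 265.6881] [277.9728 260.3776]
[0.544  0.3431] 3.71 0.149
[0.4913 0.4374] 9.38 0.147
d pred disc end [260.0698 279.7543] [259.3594 271.5486]
[0.5444 0.3419] 3.56 0.151
[0.4919 0.4362] 9.28 0.149
49620
262 [127 104 108 114 106 108 107 107 172 227 219 179 200 195 191 131]
264 [125 113 108 117 110 109 108 205 223 207 199 190 210 199 184 146]
266 [137 116 105 109 105 108 208 227 187 189 189 202 187 181 179 152]
268 [222 188 112 114 127 226 228 226 185 162 202 240 205 179 176 155]
270 [223 149 147 183 224 226 226 226 189 218 237 195 164 218 198 163]
272 [195 145 145 224 224 225 225 226 233 232 184 116 119 170 149 138]
274 [146 145 199 226 225 226 226 237 230 177 146 145 138 169 149 102]
276 [146 144 200 228 201 228 241 223 167 169 143 200 194 169 159 111]
278 [150 148 223 226 197 188 211 214 224 218 216 199 147 171 159 148]
280 [136 170 212 224 215 185 187 210 225 226 197 148 226 177 154 199]
282 [ 68  87 167 183 216 218 201 226 227 155 146 227 227 219 175 226]
284 [ 68  75  72 101 172 185 220 225 149 199 225 227 226 225 226 228]
286 [ 67  71  72  73  76 116 173 164 150 225 225 227 226 224 224 225]
288 [ 71  71  71  74  70  80  72 108 149 177 221 225 225 225 226 225]
290 [ 70  69  69  67  70  80  74  71  71 122 171 189 221 224 224 224]
```

Emit:
drive_tool:
  deltas:
    - [0.45,5,-5,-25,0,0,-8]
    - [0.45,30,-10,-25,0,0,-16]
    - [0.6,60,-20,-25,0,0,-24]
    - [0.6,90,-30,-25,0,0,-32]
    - [0.6,120,-40,-25,0,0,-40]
    - [0.6,150,-55,-25,0,0,-48]
    - [0.6,180,-65,-25,0,0,-56]
    - [0.6,210,-80,-25,0,0,-64]
    - [0.6,240,-90,-25,0,0,-72]
    - [0.6,249,-92,-25,0,0,-80]

```text
t: 18.7
position: [0.5417, 0.3447, 0.1733]
tcp_rot: [-0.001, 0.108, 0.994, -0.001]
wrist_force: [1.1, -0.5, 0.4]
grip_width: 0.599
finger_force: 0.0
```

Emit:
drive_tool:
  deltas:
    - [0.6,0,0,0,0,0,-8]
    - [0.6,0,0,0,0,0,-16.5]
    - [0.6,0,0,0,0,0,-16.5]
    - [0.6,0,0,0,0,0,-16.5]

```text
t: 19.1
position: [0.5431, 0.342, 0.1741]
tcp_rot: [-0.001, -0.029, 1.0, -0.0]
wrist_force: [0.3, -0.8, -0.0]
grip_width: 0.604
finger_force: 0.0
```

Run:
```python
from h import *
print(tool()[0])
for n in('scene','side','wrist'):
    for f in fulls(snap(n)):print(n,f[0].round(4),f[1].round(2),f[2].round(3))
print(plan((.544,.343),3.65,.006))
```

```text
[0.54310155 0.34203713 0.17411835]
scene [0.544  0.3431] 3.71 0.149
scene [0.4914 0.4373] 9.37 0.147
side [0.5444 0.3419] 3.51 0.151
side [-0.075 -0.059] 50.34 0.131
side [0.4915 0.4362] 9.24 0.15
wrist [0.4912 0.4398] 9.78 0.148
wrist [0.5449 0.3453] 4.06 0.147
wrist [0.6811 0.5064] -105.86 0.131
(array([ -0.8,   0.9, 168.9]), 'turn', np.float64(-0.2))
```

Emit:
drive_tool:
  deltas:
    - [0.6,4,1,50,0,0,0]
    - [0.6,4,1,100,0,0,0]
    - [0.6,4,1,150,0,0,0]
    - [0.6,4,1,167,0,0,0]
    - [0.6,4,1,167,0,0,0]
    - [0,4,1,167,0,0,0]
    - [0,4,1,167,0,0,0]
    - [0,4,1,167,0,0,0]
    - [0,4,1,167,0,0,0]
  grip_force: 40

```text
t: 20.15
position: [0.5407, 0.3439, 0.0104]
tcp_rot: [0.002, -0.031, 1.0, 0.001]
wrist_force: [0.2, 0.0, 6.6]
grip_width: 0.233
finger_force: 39.4
```

Emit:
drive_tool:
  deltas:
    - [0,0,0,0,0,0,0]
    - [0,0,0,-40,0,0,0]
    - [0,0,0,-80,0,0,0]
    - [0,0,0,-120,0,0,0]
    - [0,0,0,-120,0,0,0]
    - [0,0,0,-120,0,0,0]

```text
t: 20.75
position: [0.5401, 0.3436, 0.1301]
tcp_rot: [0.001, -0.031, 1.0, 0.001]
wrist_force: [-0.0, -0.5, -0.5]
grip_width: 0.231
finger_force: 39.5
```

Run:
```python
from h import *
print(tool()[0]);w=snap('wrist','w11.png')
for f in('w6','w7','w11'):discw(load(f))
print(plan((.5695,.0858),-92.93,.125))
```

```text
[0.54009641 0.34361396 0.13006527]
50 298 345 48 | 54 291 352 62 | 58 290 352 63 | 62 295 351 57 | 66 308 334 27 | 70 308 334 27 | 74 308 334 27 | 78 308 334 27 | 82 308 334 27 | 86 308 333 26 | 90 308 333 26 | 94 308 333 26 | 98 308 333 26 | 102 308 333 26 | 106 308 333 26 | 110 308 333 26 | 114 308 333 26 | 118 308 333 26 | 122 308 333 26 | 
50 298 343 46 | 54 291 351 61 | 58 291 351 61 | 66 313 329 17 | 70 309 333 25 | 74 309 333 25 | 78 309 333 25 | 82 309 333 25 | 86 309 333 25 | 90 309 333 25 | 94 309 333 25 | 98 309 333 25 | 102 309 333 25 | 106 309 333 25 | 110 308 333 26 | 114 308 333 26 | 118 270 359 90 | 122 270 359 90 | 
78 288 346 59 | 82 287 346 60 | 86 288 344 57 | 90 304 329 26 | 94 304 329 26 | 98 304 329 26 | 102 304 329 26 | 106 304 329 26 | 110 304 329 26 | 114 305 329 25 | 118 305 329 25 | 122 305 329 25 | 
(array([ -14. , -258.7,    3.4]), 'turn', np.float64(96.5))
```

Run:
```python
from h import *
for f,p,wd,r in(('w6',(.5085,.2503,.1197),62.5,56),('w7',(.6234,.0915,.1136),61,55),('w11',(.5401,.3436,.1301),60,82)):
    w=load(f);d=420.5*19/wd*1e-3
    c=np.linalg.inv(w['K'])@[320,r,1]*d;X=w['R'].T@(c-w['t']);print(f,(X-np.array(p)).round(4))
```

```text
w6 [-0.0947  0.0062  0.0019]
w7 [ 0.0066  0.0974 -0.0009]
w11 [-0.0875 -0.0042 -0.0008]
```

Emit:
drive_tool:
  deltas:
    - [0,0,-15,-8,0,0,8.2]
    - [0,-2,-40,-8,0,0,16.4]
    - [0,-4,-65,-8,0,0,24.6]
    - [0,-6,-95,-8,0,0,32.8]
    - [0,-8,-125,-8,0,0,41]
    - [0,-10,-155,-8,0,0,49.2]
    - [0,-12,-185,-8,0,0,57.4]
    - [0,-14,-215,-8,0,0,65.6]
    - [0,-14,-240,-8,0,0,73.8]
    - [0,-14,-249,-8,0,0,82]

```text
t: 21.8
position: [0.5681, 0.0931, 0.1347]
tcp_rot: [-0.001, 0.635, 0.772, -0.001]
wrist_force: [0.5, -0.8, -0.4]
grip_width: 0.231
finger_force: 39.4
```

Emit:
drive_tool:
  deltas:
    - [0,0,0,0,0,0,7.5]
    - [0,0,0,0,0,0,14.5]
    - [0,0,0,0,0,0,14.5]
    - [0,0,0,0,0,0,14.5]

```text
t: 22.2
position: [0.5684, 0.0955, 0.1353]
tcp_rot: [-0.001, 0.724, 0.69, -0.001]
wrist_force: [0.3, -0.1, -0.9]
grip_width: 0.234
finger_force: 39.4
```

Run:
```python
from h import *
print(tool()[0]);w=snap('wrist','w12.png')
discw(w);print(plan((.5695,.095),-92.93,.046),sensors.get_state()['grip_width'])
# posts: bright runs just outside plunger
g=cv2.cvtColor(w['frame'],cv2.COLOR_BGR2GRAY)
for r in range(150,215,6):print(r,g[r,250:390:4])
```

```text
[0.56840728 0.09545763 0.13527126]
78 288 345 58 | 82 288 346 59 | 86 290 338 49 | 90 307 327 21 | 94 306 328 23 | 98 305 329 25 | 102 305 329 25 | 106 305 329 25 | 110 305 329 25 | 114 305 329 25 | 118 270 359 90 | 122 270 359 90 | 
(array([-0.5,  1.1, 89.5]), 'turn', np.float64(0.2)) 0.23507486037333558
150 [224 224 224 225 224 223 223 225 227 226 226 227 225 226 189 227 241 245
 235 210 125 122 123 227 227 227 226 227 226 226 226 225 226 228 227]
156 [191 191 187 223 224 224 225 225 225 226 226 211 211 211 186 227 241 245
 234 209 124 177 208 221 220 225 226 228 228 228 229 229 229 228 227]
162 [135 123  97 198 224 226 226 226 226 226 154 132 134 133 163 227 241 245
 234 208 142 191 131 133 134 148 226 228 228 228 229 228 223 102 129]
168 [240  98 116 135 225 226 227 226 226 223 241 246 249 240 160 226 240 244
 234 209 136 219 209 244 247 248 217 227 227 228 226 226 226 131  99]
174 [134 119 118 121 226 226 226 226 224 226 199 200 170 159 159 226 240 244
 234 209 124 220 158 180 183 195 225 228 227 227 228 228 223 134 118]
180 [137 117 118 128 226 226 227 226 225 224 225 222 145 117 157 226 240 244
 235 208 125 223 129 129 129 202 228 228 229 230 229 228 227 138 123]
186 [195 194 197 222 225 225 226 225 224 225 225 209 210 209 180 225 239 243
 235 208 121 225 225 224 224 226 228 228 230 230 229 227 181 141 153]
192 [142 143 143 176 225 225 225 225 224 224 219 142 143 142 159 225 240 243
 234 208 120 137 142 144 140 224 229 229 228 228 228 226 114  70  68]
198 [114 104  92 118 225 226 225 224 223 185 106 103 105 107 148 224 239 243
 234 209 105 111 108 107  96 102 202 229 228 229 228 229 129  94  92]
204 [123 106  89  88 148 227 226 226 225 184 112 113 106 106 146 224 239 243
 234 208 104 109 111 111 117 107 198 229 228 230 229 223  71  91 112]
210 [121 107  88  92 139 227 227 227 226 192 112 113 105 106 145 224 239 243
 235 208 103 110 109 110 118 107 208 229 228 229 228 223  69  91 112]
```

Run:
```python
from h import *
p,T=tool();w=load('w12');rel=lambda q,z:(T.T@(onz(w,q,z)-p)*1000).round(1)
print('post',rel((296,165),.05),rel((344,165),.05),'V',rel((320,189),.045))
d=.4205*19/59.5
X=w['R'].T@(np.linalg.inv(w['K'])@[317,80,1]*d-w['t']);print('disc',(T.T@(X-p)*1000).round(1))
g=load('w10');print('A disc end',onz(g,(318,81),.052),'post',onz(g,(297,167),.05))
```

```text
post [ 51.4 -10.6  85.5] [51.4 15.1 85.4] V [37.4  2.3 90.5]
disc [90.3  0.9  2.1]
A disc end [0.62996425 0.18381858 0.052     ] post [0.61560157 0.13828792 0.05      ]
```

Emit:
drive_tool:
  deltas:
    - [0,5,1.5,30,0,0,0]
    - [0,5,1.5,60,0,0,0]
    - [0,5,1.5,78,0,0,0]
    - [0,5,1.5,84,0,0,0]
    - [0,5,1.5,88,0,0,0]
    - [0,5,1.5,90,0,0,0]
    - [0,5,1.5,90,0,0,0]

```text
t: 22.95
position: [0.571, 0.1004, 0.0498]
tcp_rot: [0.001, 0.724, 0.69, 0.001]
wrist_force: [-10.4, -2.8, 32.9]
grip_width: 0.227
finger_force: 49.8
```

Emit:
drive_tool:
  deltas:
    - [0,0,0,-6,0,0,0]
    - [0,0,-2.5,-6,0,0,0]
    - [0,0,-2.5,-3,0,0,0]
    - [0,0,-2.5,-1,0,0,0]
    - [0,0,-2.5,0,0,0,0]
    - [0,0,-2.5,0,0,0,0]

```text
t: 23.55
position: [0.57, 0.1012, 0.0495]
tcp_rot: [0.001, 0.725, 0.689, 0.002]
wrist_force: [-6.3, -0.3, 33.8]
grip_width: 0.234
finger_force: 49.4
```

Emit:
drive_tool:
  deltas:
    - [0,0,0.5,-4,0,0,0]
    - [0,0,0.5,-4,0,0,0]
    - [0.3,0,0.5,-4,0,0,0]
    - [0.4,0,0.5,-4,0,0,0]
    - [0.4,0,0.5,-4,0,0,0]
    - [0.4,0,0.5,-4,0,0,0]

```text
t: 24.15
position: [0.5685, 0.1005, 0.0499]
tcp_rot: [-0.0, 0.725, 0.689, -0.0]
wrist_force: [0.6, -0.6, -0.0]
grip_width: 0.405
finger_force: 0.0
```

Run:
```python
from h import *
p,T=tool();print(p);w=snap('wrist','w13.png')
discw(w)
for z in(.045,.055,.07):
    c=w['R']@(p+T@np.array([.093,0,0])*[1,1,0]+[0,0,z-p[2]])+w['t'];print(z,19*.4205/c[2],(w['K']@c/c[2])[:2])
```

```text
[0.56851888 0.10052226 0.04985191]
70 298 339 42 | 74 284 351 68 | 78 283 351 69 | 82 284 350 67 | 86 287 347 61 | 90 303 331 29 | 94 305 327 23 | 98 304 326 23 | 102 304 330 27 | 106 304 331 28 | 110 304 331 28 | 114 304 331 28 | 118 304 331 28 | 122 304 331 28 | 
0.045 58.662379622540726 [313.78735399  71.7360229 ]
0.055 63.04344974062019 [313.42630018  69.55991575]
0.07 70.99680933470718 [312.77084599  65.60942826]
```

Run:
```python
from h import *
w=load('w13');b=snap('side','d13.png')
u,v=proj(b,[.571,.14,.05]).astype(int);print(u-30,v-35)
c1=cv2.resize(w['frame'][60:300,220:420],(480,576),interpolation=cv2.INTER_CUBIC)
c2=cv2.resize(b['frame'][v-35:v+61,u-30:u+23],(318,576),interpolation=cv2.INTER_CUBIC)
cv2.imwrite('pics/z13.png',np.hstack([c1,c2]))
```

```text
262 241
```

View pics/z13.png

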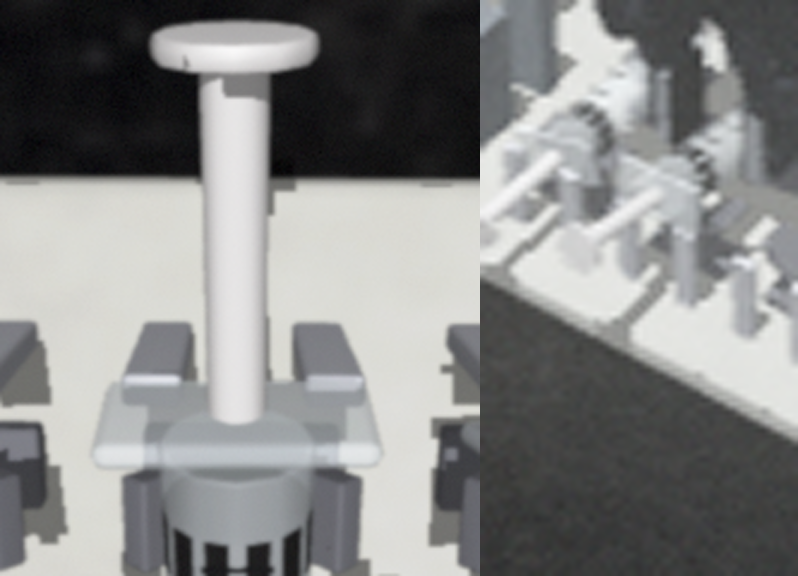

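Run:
```python
from h import *
from scipy.optimize import least_squares
w=load('w13');p=np.array([.56852,.10052,.04985]);_,T=tool()
def px(X,z,lat=0):return proj(w,p+T@np.array([X,lat,0])+[0,0,z-p[2]])
for r0 in((220,443,0),):
  def f(u):
    X,z,th=u;a=np.array([np.cos(th),np.sin(th)]);n=np.array([-a[1],a[0]]);c=np.array([X,z])
    b=c+a*.002-n*.0105;t=c+a*.002+n*.0105;d=c+a*.05
    dt=c+a*.0485
    l=px(*dt,-.0095)[0]-px(*dt,.0095)[0]
    return [px(*b)[1]-220,px(*t)[1]-244,px(*d+n*.0)[1]-76,abs(l)-69]
  s=least_squares(f,[.04,.05,.1],x_scale=[.01,.01,.1]);print(s.x,s.fun)
rel=lambda q,z:(T.T@(onz(w,q,z)-p)*1000).round(1)
print('post front',rel((280,60+378/2.4),.05),'V?',rel((272,60+478/2.4),.045),'ch0 V back',rel((220+20/2.4,60+425/2.4),.045))
```

```text
[0.04121676 0.05873596 0.11701575] [-0.54259255  1.20433193 -0.66769456 -1.86546298]
post front [ 45.5 -11.9  -0.1] V? [ 28.1 -15.8   4.9] ch0 V back [ 36.7 -31.5   4.9]
```

Emit:
drive_tool:
  deltas:
    - [0,0,0,4,0,0,0]
    - [0,0,0,8,0,0,0]
    - [0,0,0,8,0,0,0]
    - [0,0,0,8,0,0,0]
    - [0,-3,0,8,0,0,0]
    - [0,-5,0,8,0,0,0]
    - [0.4,-5,0,8,0,0,0]
    - [0.4,-5,0,8,0,0,0]
    - [0.4,-5,0,8,0,0,0]
  grip_force: 30

```text
t: 25.15
position: [0.5683, 0.0954, 0.0419]
tcp_rot: [-0.0, 0.725, 0.689, -0.0]
wrist_force: [-0.2, 0.2, -0.5]
grip_width: 0.4
finger_force: 0.0
```

Run:
```python
from h import *
p,T=tool();print(p);w=snap('wrist','w14.png')
discw(w)
for z in(.045,.055,.07):
    c=w['R']@(p+T@np.array([.089,0,0])*[1,1,0]+[0,0,z-p[2]])+w['t'];print(z,19*.4205/c[2],(w['K']@c/c[2])[:2])
```

```text
[0.56825605 0.09543166 0.04190731]
66 294 357 64 | 70 291 359 69 | 74 291 359 69 | 78 293 359 67 | 82 301 356 56 | 90 313 340 16 | 94 312 341 18 | 98 312 340 29 | 102 312 340 29 | 106 312 340 29 | 110 312 340 29 | 114 312 340 29 | 118 312 340 29 | 122 312 340 29 | 
0.045 61.481707198076705 [313.58169585  84.01089902]
0.055 66.31107961859614 [313.1908716   82.69177133]
0.07 75.16768312771299 [312.47413759  80.27261829]
```

Emit:
drive_tool:
  deltas:
    - [0,0,0,0,0,0,0]
    - [0,0,0,0,0,0,0]
    - [0,0,0,0,0,0,0]
    - [0,-2,0,0,0,0,0]
    - [0,-3,0,0,0,0,0]
    - [0,-3,0,0,0,0,0]
    - [0.4,-3,0,0,0,0,0]
    - [0.4,-3,0,0,0,0,0]
    - [0.4,-3,0,0,0,0,0]
  grip_force: 30

```text
t: 26.1
position: [0.5683, 0.0926, 0.0423]
tcp_rot: [-0.0, 0.725, 0.689, -0.0]
wrist_force: [0.6, -0.7, 0.8]
grip_width: 0.4
finger_force: 0.0
```

Run:
```python
from h import *
p,T=tool();print(p);w=snap('wrist','w15.png')
discw(w,270,400)
for z in(.045,.055,.07):
    c=w['R']@(p+T@np.array([.089,0,0])*[1,1,0]+[0,0,z-p[2]])+w['t'];print(z,19*.4205/c[2],(w['K']@c/c[2])[:2])
```

```text
[0.56834364 0.09259093 0.04230971]
62 294 349 56 | 66 292 350 59 | 70 293 350 58 | 74 317 329 13 | 78 310 333 24 | 82 309 333 25 | 86 309 333 25 | 90 309 333 25 | 94 309 333 25 | 98 309 333 25 | 102 310 333 24 | 106 310 333 24 | 110 310 333 24 | 114 310 333 24 | 118 270 399 130 | 122 270 399 130 | 
0.045 61.28504200387626 [313.59071531  84.07894863]
0.055 66.08296811854089 [313.2231232   82.75698226]
0.07 74.87586957302418 [312.54945688  80.3342855 ]
```

Emit:
drive_tool:
  deltas:
    - [0.4,0,0,-40,0,0,0]
    - [0.4,0,0,-90,0,0,0]
    - [0.4,10,-4,-130,0,0,-8]
    - [0.5,50,-14,-130,0,0,-16]
    - [0.6,95,-26,-130,0,0,-24]
    - [0.6,140,-38,-130,0,0,-32]
    - [0.6,185,-50,-130,0,0,-40]
    - [0.6,230,-64,-130,0,0,-48]
    - [0.6,275,-76,-130,0,0,-56]
    - [0.6,315,-88,-130,0,0,-64]

```text
t: 27.15
position: [0.4956, 0.4138, 0.1723]
tcp_rot: [0.0, 0.246, 0.969, 0.0]
wrist_force: [0.4, -0.4, -0.7]
grip_width: 0.6
finger_force: 0.0
```

Emit:
drive_tool:
  deltas:
    - [0.6,5,5,0,0,0,-8]
    - [0.6,5,24,0,0,0,-16]
    - [0.6,5,24,0,0,0,-24]
    - [0.6,5,24,0,0,0,-32]
    - [0.6,5,24,0,0,0,-38]
    - [0.6,5,24,0,0,0,-38]
    - [0.6,5,24,0,0,0,-38]

```text
t: 27.85
position: [0.5036, 0.435, 0.1722]
tcp_rot: [-0.0, -0.078, 0.997, -0.0]
wrist_force: [-0.8, -0.5, -0.6]
grip_width: 0.596
finger_force: 0.0
```

Run:
```python
from h import *
print(tool()[0])
for n in('scene','side','wrist'):
    for f in fulls(snap(n)):print(n,f[0].round(4),f[1].round(2),f[2].round(3))
print(plan((.4914,.437),9.35,.01))
```

```text
[0.50355954 0.43502787 0.17219661]
scene [0.4914 0.4373] 9.37 0.147
side [0.4915 0.4362] 9.19 0.15
wrist [0.4918 0.4395] 9.76 0.147
(array([ 11.7,   3.9, 162.3]), 'turn', np.float64(-0.4))
```

Emit:
drive_tool:
  deltas:
    - [0.6,14,4,40,0,0,0]
    - [0.6,14,4,90,0,0,0]
    - [0.6,14,4,140,0,0,0]
    - [0.6,14,4,163,0,0,0]
    - [0.6,14,4,163,0,0,0]
    - [0,14,4,163,0,0,0]
    - [0,14,4,163,0,0,0]
    - [0,14,4,163,0,0,0]
    - [0,14,4,163,0,0,0]
  grip_force: 40

```text
t: 28.9
position: [0.4904, 0.4379, 0.0117]
tcp_rot: [0.002, -0.079, 0.997, 0.001]
wrist_force: [-0.4, -0.2, 7.0]
grip_width: 0.226
finger_force: 39.5
```

Emit:
drive_tool:
  deltas:
    - [0,0,0,0,0,0,0]
    - [0,0,0,-40,0,0,0]
    - [0,0,0,-80,0,0,0]
    - [0,0,0,-125,0,0,0]
    - [0,0,0,-125,0,0,0]
    - [0,0,0,-125,0,0,0]

```text
t: 29.5
position: [0.49, 0.4375, 0.1367]
tcp_rot: [0.002, -0.079, 0.997, 0.001]
wrist_force: [0.3, 0.4, -1.3]
grip_width: 0.232
finger_force: 39.1
```

```bash
cat >> h.py <<'E'
def discrel(w,col,row,wd):
    p,T=tool();X=w['R'].T@(np.linalg.inv(w['K'])@[col,row,1]*(.4205*19/wd)-w['t']);return (T.T@(X-p)*1000).round(1)
E
python3 - <<'E'
from h import *
print(tool()[0]);w=snap('wrist','w16.png');discw(w)
print(plan((.5135,.0924),-92.93,.135))
E
```

```text
[0.4899629  0.43746482 0.13665563]
66 311 332 19 | 70 289 346 58 | 74 288 346 59 | 78 305 329 25 | 82 305 329 25 | 86 305 329 25 | 90 305 329 25 | 94 305 329 25 | 98 306 329 24 | 102 306 329 24 | 106 306 329 24 | 110 306 329 24 | 114 306 329 24 | 118 306 329 24 | 122 306 329 24 | 
(array([  30.5, -343.9,   -0.4]), 'turn', np.float64(102.0))
```

Emit:
drive_tool:
  deltas:
    - [0,0,-15,0,0,0,8.2]
    - [0,3,-50,0,0,0,16.4]
    - [0,6,-90,0,0,0,24.6]
    - [0,10,-130,0,0,0,32.8]
    - [0,14,-170,0,0,0,41]
    - [0,18,-210,0,0,0,49.2]
    - [0,22,-250,0,0,0,57.4]
    - [0,26,-290,0,0,0,65.6]
    - [0,30,-330,0,0,0,73.8]
    - [0,31,-347,0,0,0,82]

```text
t: 30.55
position: [0.5122, 0.0862, 0.1331]
tcp_rot: [-0.001, 0.597, 0.802, -0.001]
wrist_force: [0.3, 0.9, 0.1]
grip_width: 0.227
finger_force: 39.3
```

Emit:
drive_tool:
  deltas:
    - [0,0,0,0,0,0,8]
    - [0,0,0,0,0,0,16]
    - [0,0,0,0,0,0,20]
    - [0,0,0,0,0,0,20]
    - [0,0,0,0,0,0,20]

```text
t: 31.05
position: [0.5128, 0.0891, 0.1334]
tcp_rot: [-0.0, 0.724, 0.69, -0.001]
wrist_force: [-0.0, 0.8, -0.5]
grip_width: 0.227
finger_force: 39.2
```

Run:
```python
from h import *
p,T=tool();print(p);w=snap('wrist','w17.png');discw(w);w12=load('w12')
print(plan((.5135,.0892),-92.93,.05),sensors.get_state()['grip_width'],discrel(w,317,72,59.5))
g=cv2.cvtColor(w['frame'],cv2.COLOR_BGR2GRAY)
for r in range(150,232,4):print(r,g[r,280:360:4])
rel=lambda q,z:(T.T@(onz(w,q,z)-p)*1000).round(1)
for r in(160,170,180,190,200,210):print(r,rel((295,r),.05),rel((320,r),.045))
```

```text
[0.51282944 0.08913489 0.13344837]
66 302 333 32 | 70 289 346 58 | 74 288 346 59 | 78 296 330 27 | 82 306 329 24 | 86 305 329 25 | 90 305 329 25 | 94 305 329 25 | 98 305 329 25 | 102 270 359 90 | 106 270 359 90 | 110 270 359 90 | 114 270 359 90 | 118 270 359 90 | 122 270 359 90 | 
(array([ 0. ,  0.6, 83.6]), 'turn', np.float64(0.2)) 0.2297384678590457 [92.7  0.9  2.9]
150 [240 240 241 251 253 253 134 218 241 249 247 235 189 127 113 246 249 251
 250 236]
154 [240 240 229 239 241 244 139 217 241 249 247 235 189 203 149 239 242 243
 244 235]
158 [240 240 238 153 132 133 126 219 241 249 247 235 187 202 202 136 140 141
 221 239]
162 [239 241 241 206 128 128 127 216 241 249 247 235 187 151 202 126 127 126
 228 240]
166 [239 241 241 208 139 137 137 216 241 248 247 235 188 232 201 126 127 126
 205 240]
170 [239 240 240 240 240 240 238 215 241 249 247 234 188 239 238 238 238 237
 238 238]
174 [239 239 239 160 123 126 124 213 241 248 246 235 185 125 126 125 120 169
 238 238]
178 [238 238 238 158 146 137 117 213 241 248 246 235 184 101 125 142 150 152
 238 239]
182 [239 236 118 111 111 114 113 
[... 643 characters left out ...]
9 165 137
 191 211]
214 [188 189 190 189 191 181 190 207 240 247 246 234 183 174 192 189 190 191
 192 193]
218 [190 191 192 194 179 154 160 169 225 237 235 213 159 152 155 152 154 153
 159 195]
222 [199 199 200 200 182 159 160 156 159 160 161 160 159 159 159 160 160 160
 165 200]
226 [239 239 240 229 206 195 195 195 195 195 197 195 196 195 197 197 208 216
 220 240]
230 [241 241 226 212 210 211 210 209 198 200 200 200 199 198 199 201 208 218
 229 242]
160 [ 54.4 -10.8  83.4] [53.8  2.4 88.4]
170 [ 49.1 -10.9  83.4] [48.4  2.4 88.4]
180 [ 43.7 -11.   83.5] [42.9  2.5 88.4]
190 [ 38.3 -11.1  83.5] [37.3  2.5 88.4]
200 [ 32.8 -11.2  83.5] [31.6  2.5 88.4]
210 [ 27.1 -11.3  83.5] [25.9  2.5 88.4]
```

Emit:
drive_tool:
  deltas:
    - [0,0,1,30,0,0,0]
    - [0,0,1,60,0,0,0]
    - [0,0,1,75,0,0,0]
    - [0,0,1,80,0,0,0]
    - [0,0,1,84,0,0,0]
    - [0,0,1,84,0,0,0]

```text
t: 31.7
position: [0.5146, 0.0893, 0.0505]
tcp_rot: [0.0, 0.725, 0.689, 0.0]
wrist_force: [-0.2, -0.0, -0.8]
grip_width: 0.228
finger_force: 39.2
```

Emit:
drive_tool:
  deltas:
    - [0,0,0,2,0,0,0]
    - [0,0,0,4,0,0,0]
    - [0,0,0,4,0,0,0]

```text
t: 32.0
position: [0.5146, 0.0893, 0.0467]
tcp_rot: [0.0, 0.725, 0.689, 0.0]
wrist_force: [-1.0, 0.1, 0.7]
grip_width: 0.228
finger_force: 39.5
```

Emit:
drive_tool:
  deltas:
    - [0,0,0,1.5,0,0,0]
    - [0,0,0,1.5,0,0,0]
    - [0.3,0,0,1.5,0,0,0]
    - [0.4,0,0,1.5,0,0,0]
    - [0.4,0,0,1.5,0,0,0]
    - [0.4,0,0,1.5,0,0,0]

```text
t: 32.6
position: [0.5144, 0.0892, 0.0446]
tcp_rot: [-0.0, 0.725, 0.689, -0.0]
wrist_force: [0.0, -0.4, -0.4]
grip_width: 0.4
finger_force: 0.0
```

Run:
```python
from h import *
p,T=tool();print(p);w=snap('wrist','w18.png');discw(w,260,380)
for z in(.045,.055,.07):
    c=w['R']@(p+T@np.array([.093,0,0])*[1,1,0]+[0,0,z-p[2]])+w['t'];print(z,19*.4205/c[2],(w['K']@c/c[2])[:2])
```

```text
[0.51442083 0.08915142 0.04462423]
66 296 335 40 | 70 288 346 59 | 74 288 346 59 | 78 307 328 22 | 82 305 328 24 | 86 305 328 24 | 90 305 329 25 | 94 305 329 25 | 98 305 329 25 | 102 260 379 109 | 106 260 379 107 | 110 260 379 114 | 114 260 379 120 | 118 260 379 120 | 122 260 379 120 | 
0.045 60.862766595901356 [313.69149166  70.68739272]
0.055 65.59208536943869 [313.32687605  68.33814935]
0.07 74.2459686842371 [312.65968885  64.03941647]
```

Emit:
drive_tool:
  deltas:
    - [0.4,0,0,-40,0,0,0]
    - [0.4,0,0,-90,0,0,0]
    - [0.4,0,55,-140,0,0,0]
    - [0.4,0,55,-150,0,0,0]
    - [0.4,0,55,-150,0,0,0]
    - [0.4,0,55,-150,0,0,0]

```text
t: 33.25
position: [0.5694, 0.0864, 0.1945]
tcp_rot: [-0.0, 0.725, 0.689, -0.0]
wrist_force: [-0.2, -0.0, -0.5]
grip_width: 0.4
finger_force: 0.0
```

Run:
```python
from h import *
p,T=tool();print(p);w=snap('wrist','w19.png');g=cv2.cvtColor(w['frame'],cv2.COLOR_BGR2GRAY)
P0=np.array([.5705,.098,0]);ex=np.array([.9987,-.0511,0]);ey=np.array([.0511,.9987,0])
m=(g>150).astype(np.uint8)
for k in(-1,0,1):
    for y in(.08,.095): pass
    c=P0+ex*.055*k+ey*.09+[0,0,.05];u,v=proj(w,c).astype(int);print(k,'pred',u,v)
    for r in range(v-16,v+20,2):
        q=np.nonzero(m[r,u-30:u+30])[0]
        if len(q):print((r,q[0]+u-30,q[-1]+u-30,len(q)),end=' ')
    print()
    rows=[r for r in range(v-16,v+20) if m[r,u-25:u+25].sum()>12]
    if rows:
        q=np.nonzero(m[rows[0]+3,u-30:u+30])[0];cc=u-30+q.mean();X=onz(w,(cc,rows[0]),.052)-P0;print('disc far edge pump x,y',(X@ex).round(4),(X@ey).round(4))
```

```text
[0.56941382 0.08636624 0.19446892]
-1 pred 229 71
(85, np.int64(219), np.int64(243), 25) (87, np.int64(218), np.int64(245), 28) (89, np.int64(220), np.int64(243), 24) 
disc far edge pump x,y -0.0537 0.0819
0 pred 316 71
(71, np.int64(312), np.int64(322), 11) (73, np.int64(304), np.int64(330), 27) (75, np.int64(304), np.int64(330), 27) (77, np.int64(312), np.int64(322), 11) (79, np.int64(312), np.int64(322), 11) (81, np.int64(311), np.int64(322), 12) (83, np.int64(311), np.int64(322), 12) (85, np.int64(311), np.int64(322), 12) (87, np.int64(311), np.int64(322), 12) (89, np.int64(311), np.int64(322), 12) 
disc far edge pump x,y 0.0001 0.0895
1 pred 403 71
(77, np.int64(399), np.int64(408), 10) (79, np.int64(389), np.int64(416), 28) (81, np.int64(389), np.int64(416), 28) (83, np.int64(397), np.int64(407), 11) (85, np.int64(397), np.int64(407), 11) (87, np.int64(396), np.int64(407), 12) (89, np.int64(396), np.int64(407), 12) 
disc far edge pump x,y 0.054 0.0861
```

Emit:
drive_tool:
  deltas:
    - [0.6,45,12,0,0,0,-5]
    - [0.8,90,24,0,0,0,-12]
    - [1,135,36,0,0,0,-18]
    - [1,180,46,0,0,0,-22]
    - [1,206,50,0,0,0,-22]
    - [1,206,50,0,0,0,-22]
    - [1,206,50,0,0,0,-22]
  grip_force: 70

```text
t: 34.0
position: [0.6284, 0.2896, 0.193]
tcp_rot: [-0.001, 0.58, 0.815, -0.001]
wrist_force: [0.4, -1.1, -1.2]
grip_width: 1.0
finger_force: 0.0
```

Run:
```python
from h import *
np.set_printoptions(precision=4,suppress=True)
p,T=tool();print(p);w=snap('wrist','w20.png')
u,v=proj(w,[.6312,.312,.118]).astype(int);print(u,v)
g=w['frame'].max(2);m=(g<55).astype(np.uint8)
# knob: dark disc; bench is dark too -> print patch
for r in range(v-40,v+44,5):print(r,g[r,u-48:u+50:4])
```

```text
[0.6284 0.2896 0.193 ]
334 225
185 [25 24 33 40 42 33 28 24 22 24 30 40 37 31 28 27 26 22 23 29 34 42 46 43
 43]
190 [22 33 39 42 39 35 31 33 29 26 27 40 37 27 27 27 28 25 30 32 34 39 43 45
 45]
195 [31 38 41 41 41 42 42 48 36 27 27 36 37 29 27 27 27 29 35 33 35 38 38 39
 32]
200 [29 32 49 40 36 31 35 33 33 27 28 33 34 33 31 30 32 31 36 36 40 39 35 33
 99]
205 [ 26  29  30  25  27  30  32  32  24  28  31  32  32  31  38  30  34  33
  36  32  34  36  27  30 126]
210 [ 24  33  34  30  37  39  33  25  26  31  50  80  72  46  35  31  40  33
  33  31  31  29  30  89 143]
215 [ 31  35  33  31  34  39  31  29  43  59  62  61  58  55  64  36  31  29
  27  27  29  27  28 125 175]
220 [ 31  30  27  32  34  25  23  40  54  57  58  57  59  55  56  54  37  36
  28  33  33  29  88 144 232]
225 [ 23  25  30  33  37  20  19  48  52  55  54  54  53  53  54  51  43  37
  33  33  33  33 125 184 240]
230 [ 25  24  26  32  33  16  21  45  49  50  50  49  52  48  48  49  44  47
  43  34  31  90 148 235 242]
235 [ 27  31  33  29  29  30  21  36  48  50  46  50  48  47  50  49  34  42
  43  30  31 125 187 241 243]
240 [ 29  34  34  36  36  33  43  25  40  46  48  48  45  46  45  36  35  35
  36  31  90 146 237 243 242]
245 [ 32  30  36  35  37  39  35  27  26 159 152  91 119 114  32  33  31  32
  38  36 125 182 243 243 242]
250 [ 32  35  31  33  31  29  32  27  25 175 228 236 228 147  35  37  36  38
  37  92 145 238 242 243 242]
255 [ 28  30  28  33  32  20  29  21  25 178 228 235 228 147  38  39  45  54
  47 126 181 241 241 242 242]
260 [ 31  36  39  36  35  30  27  20  24 178 228 235 227 144  29  41  47  53
  92 146 238 241 241 241 242]
265 [ 40  44  37  33  33  35  30  25  26 178 228 236 227 143  43  44  40  31
 127 196 241 243 242 242 241]
```

Emit:
drive_tool:
  deltas:
    - [1,20,9,20,0,0,0]
    - [1,20,9,60,0,0,0]
    - [1,20,9,100,0,0,0]
    - [1,20,9,107,0,0,0]
    - [0,20,9,107,0,0,0]
    - [0,20,9,107,0,0,0]
    - [0,20,9,107,0,0,0]
    - [0,20,9,107,0,0,0]
    - [0,20,9,107,0,0,0]
    - [0,20,9,107,0,0,0]
  grip_force: 70

```text
t: 35.05
position: [0.6322, 0.3118, 0.0886]
tcp_rot: [0.0, 0.58, 0.815, 0.001]
wrist_force: [0.8, 1.1, 0.5]
grip_width: 0.217
finger_force: 68.1
```

Emit:
drive_tool:
  deltas:
    - [0,0,0,-4,0,0,0]
    - [0,0,0,-8,0,0,0]
    - [0,0,0,-10,0,0,0]
    - [0,0,0,-10,0,0,0]

```text
t: 35.45
position: [0.6316, 0.31, 0.0973]
tcp_rot: [0.0, 0.58, 0.814, -0.001]
wrist_force: [2.3, -5.6, -6.0]
grip_width: 0.222
finger_force: 68.4
```

Run:
```python
from h import *
p,T=tool();print(p,sensors.get_state()['grip_width'],np.degrees(np.arctan2(T[1,0],T[0,0])))
th=np.radians(-2.93);R2=np.array([[np.cos(th),-np.sin(th)],[np.sin(th),np.cos(th)]])
P=np.array([.7103,.0887]);v=R2.T@(p[:2]-P);r=np.hypot(*v);a0=np.arctan2(v[1],-v[0]);print('r,a0',r,a0)
P=p[:2]-R2@np.array([-.24*np.cos(a0),.24*np.sin(a0)]);print('pivot',P)
for i in range(1,15):
    a=a0*(1-i/12);K=P+R2@np.array([-.24*np.cos(a),.24*np.sin(a)])
    d=T.T@np.array([*(K-p[:2]),0])*1000;print(i,a.round(3),d.round(1)[:2],np.degrees(a-a0).round(1))
```

```text
[0.63162    0.31000411 0.09731179] 0.222296886238684 109.04987941552504
r,a0 0.23487454263859153 1.1780663974981367
pivot [0.71201696 0.08387068]
1 1.08 [ -1.4 -23.5] -5.6
2 0.982 [ -5.  -46.8] -11.2
3 0.884 [-11.  -69.6] -16.9
4 0.785 [-19.1 -91.7] -22.5
5 0.687 [ -29.4 -112.9] -28.1
6 0.589 [ -41.7 -133. ] -33.7
7 0.491 [ -55.9 -151.7] -39.4
8 0.393 [ -71.8 -169.1] -45.0
9 0.295 [ -89.4 -184.7] -50.6
10 0.196 [-108.5 -198.6] -56.2
11 0.098 [-128.8 -210.5] -61.9
12 0.0 [-150.2 -220.4] -67.5
13 -0.098 [-172.4 -228.1] -73.1
14 -0.196 [-195.3 -233.6] -78.7
```

Emit:
drive_tool:
  deltas:
    - [0,-1,-23.5,-1,0,0,-5.6]
    - [0,-4,-46.8,-1,0,0,-11.2]
    - [0,-9.7,-69.6,-1,0,0,-16.9]
    - [0,-17.3,-91.7,-1,0,0,-22.5]
    - [0,-27.2,-112.9,-1,0,0,-28.1]
    - [0,-39,-133,-1,0,0,-33.7]
    - [0,-52.8,-151.7,-1,0,0,-39.4]
    - [0,-68.3,-169.1,-1,0,0,-45]
    - [0,-68.3,-169.1,-1,0,0,-45]

```text
t: 36.35
position: [0.4938, 0.1891, 0.099]
tcp_rot: [0.001, 0.223, 0.975, -0.001]
wrist_force: [4.9, -2.2, -6.1]
grip_width: 0.216
finger_force: 68.5
```

Emit:
drive_tool:
  deltas:
    - [0,0,-21,0,0,0,-5.6]
    - [0,-4,-45,0,0,0,-11.2]
    - [0,-9.6,-67,0,0,0,-16.9]
    - [0,-17.7,-89.4,0,0,0,-22.5]
    - [0,-17.7,-89.4,0,0,0,-22.5]
    - [0,-17.7,-89.4,0,0,0,-22.5]

```text
t: 36.95
position: [0.4704, 0.103, 0.0985]
tcp_rot: [-0.001, 0.031, 1.0, -0.0]
wrist_force: [-0.3, -1.0, -6.6]
grip_width: 0.218
finger_force: 68.6
```

Emit:
drive_tool:
  deltas:
    - [0,0,-2,3,0,0,0]
    - [0,0,-2,8,0,0,0]
    - [0,0,-2,13,0,0,0]
    - [0,0,-2,18,0,0,0]
    - [0,0,-2,22,0,0,0]
    - [0,0,-2,23,0,0,0]
    - [0,0,-2,23,0,0,0]

```text
t: 37.65
position: [0.4682, 0.1019, 0.0755]
tcp_rot: [-0.002, 0.029, 1.0, 0.0]
wrist_force: [-15.1, 1.6, 11.6]
grip_width: 0.218
finger_force: 69.8
```

Emit:
drive_tool:
  deltas:
    - [0.6,0,0,0,0,0,0]
    - [0.8,0,0,0,0,0,0]
    - [0.8,0,0,0,0,0,0]
    - [0.8,0,0,0,0,0,0]
    - [0.8,0,0,-40,0,0,0]
    - [0.8,0,0,-90,0,0,0]
    - [0.8,0,0,-130,0,0,0]
    - [0.8,0,0,-130,0,0,0]

```text
t: 38.45
position: [0.4739, 0.102, 0.2111]
tcp_rot: [0.004, 0.03, 1.0, 0.001]
wrist_force: [0.1, -0.6, -0.9]
grip_width: 0.8
finger_force: 0.0
```

Run:
```python
from h import *
np.set_printoptions(precision=4,suppress=True)
p,T=tool();print(p,np.degrees(np.arctan2(T[1,0],T[0,0])),sensors.get_state()['joints'].round(2))
a=snap('scene','s21.png');b=snap('side','d21.png');w=snap('wrist','w21.png')
for n,s in(('a',a),('b',b)):
    hsv=cv2.cvtColor(s['frame'],cv2.COLOR_BGR2HSV);g=s['frame'].max(2)
    u,v=proj(s,[.47,.101,.104]).astype(int);m=(g[v-20:v+20,u-20:u+20]<70);print(n,u,v)
    for r in range(v-8,v+14,2):print(r,g[r,u-14:u+14:2])
# tilt-free compare with start view
s0=load('scene0');d0=load('side0')
for s,q,nm in((s0,a,'scene'),(d0,b,'side')):
    u,v=proj(s,[.47,.101,.09]).astype(int);t=s['frame'][v-9:v+9,u-8:u+8];r=cv2.matchTemplate(q['frame'][v-30:v+30,u-30:u+30],t,cv2.TM_CCOEFF_NORMED)
    _,mx,_,l=cv2.minMaxLoc(r);print(nm,mx,np.array(l)-[22,21])
```

```text
[0.4739 0.102  0.2111] 176.5964738619283 [ 0.21  0.17 -0.15  1.24 -0.    0.27]
a 345 253
245 [250 250 249 252 249 255  89  91 133 148 147 148 148 149]
247 [245 212 248 253 251 252 211 124 146 146 145 145 146 150]
249 [173 187 250 253 253 237 144 147 147 146 146 146 145 147]
251 [154 232 205 241 233 145 154  59 100 150 147 141 144 145]
253 [221 239 238 221 153  78  38  38  44 139 145 143 146 145]
255 [243 227 208 185 129 113  40  48  50 101 143 144 146 147]
257 [219 239 246 156  94  86  38  47  37 140 143 142 140 136]
259 [240 179 230 125 129 123  37  39  30 147 146 139 240 251]
261 [230 188 144 137 126 134  38  42  32 146 145 132 250 249]
263 [ 90 150 146 146 158 149  43  41  43 144 254 250 248 251]
265 [117 143 140 140 145 147 141 120 149 145 133 250 251 218]
b 339 264
256 [133 170 195 173 171 173 172 172 147 110 111 121 109 108]
258 [129 130 135 164 184 173 173 183 111 111 109 110 108 107]
260 [142 127 130 131 132 160 177 172 113 112 113 108 109 109]
262 [222 220 154 171 209 218 211 136  97 110 110 106 113 143]
264 [223 215 216 184 212 183  77  71  73  79 109 113 143 143]
266 [174 174 226 235 230 125  74  75  81  80 108 142 142 141]
268 [196 216 183 211 223 177  75  78  81  82 145 144 144 143]
270 [207 198 205 199 211 176  79  75  71 119 141 143 141 140]
272 [205 211 206 177 148 133  74  76  71 117 142 142 142 140]
274 [167 194 176 137 134 122  73  74  75 120 143 143 142 141]
276 [204 152 145 136 140 127  76  74  73 120 141 140 138 139]
scene 0.7751754522323608 [-1  1]
side 0.7355373501777649 [-1  1]
```

Emit:
drive_tool:
  deltas:
    - [0.8,-35,-40,0,0,0,0]
    - [0.7,-70,-75,5,0,0,0]
    - [0.6,-92,-102,20,0,0,0]
    - [0.6,-92,-102,20,0,0,0]
    - [0.6,-92,-102,20,0,0,0]
    - [0.6,-92,-102,20,0,0,0]
  grip_force: 40

```text
t: 39.2
position: [0.5559, -0.0054, 0.185]
tcp_rot: [-0.001, 0.03, 1.0, 0.0]
wrist_force: [-0.5, 0.1, 0.1]
grip_width: 0.6
finger_force: 0.0
```

```bash
cat > dial.py <<'E'
from h import *
np.set_printoptions(precision=4,suppress=True)
def dial(w,c0):
    f=w['frame'];u,v=proj(w,[*c0,.036]).astype(int);x0,y0=max(u-90,0),max(v-90,0);r=f[y0:v+90,x0:u+90]
    hsv=cv2.cvtColor(r,cv2.COLOR_BGR2HSV)
    br=((hsv[...,0]>10)&(hsv[...,0]<32)&(hsv[...,1]>110)&(hsv[...,2]>90)).astype(np.uint8)
    n,l,s,c=cv2.connectedComponentsWithStats(br)
    if n>1:
        i=1+np.argmax(s[1:,4]);ys,xs=np.nonzero(l==i);W=np.array([onz(w,(x+x0,y+y0),.036)[:2] for x,y in zip(xs,ys)]);print('brass',s[i,4],W.mean(0),'px',c[i]+[x0,y0])
    dk=(r.max(2)<60).astype(np.uint8);dk=cv2.morphologyEx(dk,cv2.MORPH_OPEN,np.ones((3,3)))
    n,l,s,c=cv2.connectedComponentsWithStats(dk)
    for i in range(1,n):
        if s[i,4]>300: print('dark',s[i],c[i]+[x0,y0],onz(w,c[i]+[x0,y0],.036)[:2])
    return x0,y0,r
E
python3 - <<'E'
from dial import *
p,T=tool();print(p);w=snap('wrist','w22.png');x0,y0,r=dial(w,(.55,-.008));print(x0,y0,r.shape)
g=r.max(2)
for i in range(0,g.shape[0],5):print(y0+i,''.join(' .:-=+*#%@'[v*10//256] for v in g[i,::2]))
E
```

```text
[ 0.5559 -0.0054  0.185 ]
brass 103 [ 0.5745 -0.0021] px [322.5146 245.9029]
dark [   0    0   26  180 3738] [232.1394 221.5479] [ 0.5522 -0.0659]
dark [  42   56   65   73 3217] [295.8831 214.3569] [ 0.5496 -0.0198]
222 124 (180, 180, 3)Traceback (most recent call last):
  File "<stdin>", line 4, in <module>
  File "<stdin>", line 4, in <genexpr>
OverflowError: Python integer 256 out of bounds for uint8
```

Run:
```python
from h import *
w=load('w22');g=w['frame'].max(2).astype(int)
hs=cv2.cvtColor(w['frame'],cv2.COLOR_BGR2HSV);br=(hs[...,0]>10)&(hs[...,0]<32)&(hs[...,1]>110)&(hs[...,2]>90)
for i in range(160,284,3):print(i,''.join('B' if br[i,j] else ' .:-=+*#%@'[min(9,g[i,j]//26)] for j in range(240,360,2)))
print([onz(w,(296,214),z)[:2].round(4) for z in(.036,.065)])
```

```text
160 =+*************************#@#*****#@#*******************%@%
163 -+**************************%#*****%@#*******************%@%
166 -+*****************************************#%************%@@
169 -+****************************************%@#************%@@
172 -+****************************************##*************%@@
175 :+*******************************************************%%%
178 :+************************++-+******************#@%******%%%
181 .+*****************+==--:...:%@-..=+************%%*******%%%
184 .+****************+-........:#%-.::::=+******************%%%
187 .=*************+=-:..            .:::::-*****************%@@
190 .=************+-.....            ..::::::+**************#%@@
193  =************=:.....     ..**:. .::::::::=********#@@%*#@@@
196  -+**********=:.....     ..-@%:....:.::::::=************#@@@
199  -+*********=:......     ..=@%::...:::::::::+***********#@@@
202  -+*********-........    ..=@#::..::.:::::::=***********#@@@
205  .=*********-........    ..+@*:........:.::::+**********#@@@
208  .-=+******+-........   ...*@+:......:..:.:::+******#@@@
[... 984 characters left out ...]
   :---++********#%******#******%#*****#%*+*************%@@@
259    :---******************@******%%**********************%@@@
262    :-+**************************#%********+*************%@@@
265  ..-+**************************************************#@@@@
268 . .=%%%%%%%%%%%%%%%%%%%%%%%%%%%%%%%%%%%%%%%%%%%%%%%%%@@@@@@@
271 .. -#%%%%%%%%%%%%%%%%%%%%%@%%%%@%%%%%%%%%%%@@@%@%%%%@@@@@@@@
274 .. -#%%%%%%@%%%%%%%%%%%%%%%@@%%@@%%%%%%%@@@@@@@@@@@%@@@@@@@@
277 .. -#%%%%%%%%%%%%%%%%%%%%%@%%%%@@%%%%%%%%@@%@@@@@@@@@@@@@@@@
280  . :#%%%%%%%%%%%%%%%%%%%%%%%%%%%%%%%%%%%%%%@@@@@@@@@@@@@@@@@
283    :#%%%%%%%%%%%%%%%%%%%%%%%%%%%@%%%%%%%%%@@@@@@@@@@@@@@@@@@
[array([ 0.5493, -0.0197]), array([ 0.5418, -0.0177])]
```

Run:
```python
from h import *
np.set_printoptions(precision=4,suppress=True)
w=load('w22');th=np.radians(-2.93);R2=np.array([[np.cos(th),-np.sin(th)],[np.sin(th),np.cos(th)]])
f=w['frame'];g=f.max(2)
# skirt outline: ellipse fit on dark region edges
m=(g<95).astype(np.uint8);m[:, :262]=0;m[256:]=0;m[:176]=0;m[:,334:]=0
pts=[]
for r in range(184,232,3):
    c=np.nonzero(m[r])[0]
    pts.append((c[-1],r)); 
    if r<207:pts.append((c[0],r))
W=np.array([onz(w,q,.036)[:2] for q in pts])
A=np.c_[2*W,np.ones(len(W))];s=np.linalg.lstsq(A,(W**2).sum(1),rcond=None)[0];C=s[:2];r=np.sqrt(s[2]+C@C);print('skirt',C,r,'resid',np.abs(np.hypot(*(W-C).T)-r).max())
ang=lambda X:np.arctan2((R2.T@(X[:2]-C))[1],-(R2.T@(X[:2]-C))[0])
print('ptr',ang(onz(w,(299,182),.036)),np.linalg.norm(onz(w,(299,182),.036)[:2]-C))
hs=cv2.cvtColor(f,cv2.COLOR_BGR2HSV);br=(hs[...,0]>10)&(hs[...,0]<32)&(hs[...,1]>110)&(hs[...,2]>90);br[:235]=0;br[258:]=0;br[:,:305]=0;br[:,345:]=0
ys,xs=np.nonzero(br)
for z in(.036,.041):
    B=np.array([onz(w,q,z)[:2] for q in zip(xs,ys)]);mu=B.mean(0);v=np.linalg.svd(B-mu)[2][0];print('rider',ang(mu),np.linalg.norm(mu-C),'axis ang',v, np.ptp((B-mu)@v))
t,b=onz(w,(296,193),.065),onz(w,(291,214),.065);d=R2.T@(t-b)[:2];print('bar line ang',np.arctan2(d[1],-d[0]))
p,T=tool();print(p,'shift',T.T@(np.array([*C,p[2]])-p)*1000)
```

```text
skirt [ 0.5477 -0.0195] 0.023433299871528097 resid 0.0008836167266755221
ptr 0.1165913707395457 0.021529253062806637
rider 2.514120160149235 0.03187416150626939 axis ang [0.8137 0.5813] 0.013251451467413895
rider 2.482369299324297 0.03046959840341073 axis ang [0.8137 0.5813] 0.013023985362293582
bar line ang 0.25361259600147035
[ 0.5561 -0.0051  0.1855] shift [  7.4605 -14.8263   0.0066]
```

Emit:
drive_tool:
  deltas:
    - [0.4,7.5,-15,20,0,0,8]
    - [0.4,7.5,-15,60,0,0,11]
    - [0.4,7.5,-15,100,0,0,11]
    - [0.4,7.5,-15,130,0,0,11]
    - [0.4,7.5,-15,143,0,0,11]
    - [0.4,7.5,-15,143,0,0,11]
    - [0,7.5,-15,143,0,0,11]
    - [0,7.5,-15,143,0,0,11]
    - [0,7.5,-15,143,0,0,11]
    - [0,7.5,-15,143,0,0,11]
  grip_force: 40

```text
t: 40.25
position: [0.5486, -0.0204, 0.0441]
tcp_rot: [0.001, 0.125, 0.992, -0.0]
wrist_force: [-4.2, -1.1, 6.8]
grip_width: 0.133
finger_force: 40.9
```

Emit:
drive_tool:
  deltas:
    - [0,0,0,0,0,0,8]
    - [0,0,0,0,0,0,16]
    - [0,0,0,0,0,0,24]
    - [0,0,0,0,0,0,32]
    - [0,0,0,0,0,0,40]
    - [0,0,0,0,0,0,48]
    - [0,0,0,0,0,0,56]
    - [0,0,0,0,0,0,64]
    - [0,0,0,0,0,0,72]
    - [0,0,0,0,0,0,80]

```text
t: 41.25
position: [0.5475, -0.0212, 0.0441]
tcp_rot: [0.0, 0.736, 0.677, -0.001]
wrist_force: [-8.1, -4.4, 10.7]
grip_width: 0.134
finger_force: 41.5
```

Emit:
drive_tool:
  deltas:
    - [0,0,0,0,0,0,8]
    - [0,0,0,0,0,0,16]
    - [0,0,0,0,0,0,24]
    - [0,0,0,0,0,0,32]
    - [0,0,0,0,0,0,40]
    - [0,0,0,0,0,0,44]
    - [0,0,0,0,0,0,44]
    - [0,0,0,0,0,0,44]

```text
t: 42.05
position: [0.5469, -0.0209, 0.0441]
tcp_rot: [0.0, 0.935, 0.355, -0.001]
wrist_force: [-10.0, -3.9, 12.9]
grip_width: 0.129
finger_force: 41.8
```

Emit:
drive_tool:
  deltas:
    - [0.4,0,0,0,0,0,0]
    - [0.4,0,0,0,0,0,0]
    - [0.4,0,0,-30,0,0,0]
    - [0.4,-10,0,-80,0,0,0]
    - [0.4,-20,0,-130,0,0,0]
    - [0.4,-20,0,-140,0,0,0]
    - [0.4,-20,0,-140,0,0,0]

```text
t: 42.75
position: [0.5352, -0.0337, 0.1853]
tcp_rot: [0.001, 0.935, 0.355, 0.003]
wrist_force: [0.2, 0.0, 0.1]
grip_width: 0.402
finger_force: 0.0
```

Run:
```python
from h import *
p,T=tool();print(p,np.degrees(np.arctan2(T[1,0],T[0,0])),sensors.get_state()['joints'].round(2))
w=snap('wrist','w23.png');g=w['frame'].max(2).astype(int);u,v=proj(w,[.5477,-.0195,.036]).astype(int);print(u,v)
hs=cv2.cvtColor(w['frame'],cv2.COLOR_BGR2HSV);br=(hs[...,0]>10)&(hs[...,0]<32)&(hs[...,1]>110)&(hs[...,2]>90)
for i in range(v-50,min(v+50,478),2):print(i,''.join('B' if br[i,j] else ' .:-=+*#%@'[min(9,g[i,j]//26)] for j in range(u-50,u+50,1)))
```

```text
[ 0.53517945 -0.03372632  0.18529726] 41.58917518155581 [-0.06  0.27 -0.09  1.21  0.    2.35]
313 200
150 @@@@@@@@@@@@@@@%%#**#%%##***********####***************%%%%%%%%B++*%%%##*************#****++*#%%%@@@
152 @@@@@@@@@@@@@%%#*+**#@@@%#****************************#B@%%%%%#*+******************#%@%#****++*#%%%%
154 @@@@@@@@@@@%%#*++****#%@@%#***************************%BB###%BB+=+***************#%@@@%#******++*#%%
156 @@@@@@@@@@%%*++*******####****************************BBBBBBBBB++***************#%@@%#**********++*#
158 @@@@@@@@%%#******************************************#BBBBBBBB*+***************#%@%%#*************++
160 @@@@@@@@%#*******************************************#BBBBBBBB+=****************##******************
162 @@@@%%#%@@@%##*****************************************###BBBB=+************************************
164 @@%%#***#%@@@@%#****************************++++**#%#*++++++++********************************####**
166 %%#*******##%@%#***********************++=--::::-*@@%+-::::--=+*****************************#%@@%#**
168 #*+**********##********************+=--:::::::::-
[... 3527 characters left out ...]
@%#***####**************************+=:.............:=+***********************++=-..  ....... 
238 @@@@@@@@@%%*********************************+=----------==+***********************++=-..   .........
240 @@@@@@@@@@@%%#******************************************************************++-:.         ......
242 @@@@@@@@@@@@@%%#**************************************************************++-:.           ......
244 @@@@@@@@@@@@@@@%%#*******************************************************++++=-:.               ... 
246 @@@@@@@@@@@@@@@@@%%#***************************************************+=--::.                      
248 @@@@@@@@@@@@@@@@@@@@%#************************************************+=-::.
```

```bash
cat > ang.py <<'E'
from h import *
def angs(w,u,v):
    g=w['frame'].max(2);m=g<100
    pts=[]
    for r in range(v-28,v+22,2):
        c=np.nonzero(m[r,u-45:u+45])[0];pts+=[(c[0]+u-45,r),(c[-1]+u-45,r)]
    W=np.array([onz(w,q,.036)[:2] for q in pts]);s=np.linalg.lstsq(np.c_[2*W,np.ones(len(W))],(W**2).sum(1),rcond=None)[0];C=s[:2]
    print('C',C.round(4),np.sqrt(s[2]+C@C).round(4),np.abs(np.hypot(*(W-C).T)-np.sqrt(s[2]+C@C)).max().round(4))
    hs=cv2.cvtColor(w['frame'],cv2.COLOR_BGR2HSV);br=(hs[...,0]>10)&(hs[...,0]<32)&(hs[...,1]>80)&(hs[...,2]>90);k=np.zeros_like(br);k[v-60:v-20,u-40:u+45]=1
    ys,xs=np.nonzero(br&k);hd=lambda d:np.degrees(np.arctan2(d[1],d[0]))
    for z in(.036,.041):
        B=np.array([onz(w,q,z)[:2] for q in zip(xs,ys)])-C;print('rider heading',hd(B.mean(0)).round(2),'inner',hd(B[np.argsort(np.hypot(*B.T))[:12]].mean(0)).round(2),np.hypot(*B.T).min().round(4))
    def line(r0,r1,z):
        P=[]
        for r in range(r0,r1):
            q=w['frame'][r,u-25:u+30].min(1).astype(float);q=np.clip(q-130,0,None)
            if q.sum()>0:P.append(onz(w,((q*np.arange(u-25,u+30)).sum()/q.sum(),r),z)[:2])
        return np.array(P)
    t=line(v-34,v-30,.036);b=line(v-22,v-3,.065)
    print('ptr tip heading',hd(t.mean(0)-C).round(2),np.hypot(*(t.mean(0)-C)).round(4),'bar line',hd(b[0]-b[-1]).round(2))
E
python3 - <<'E'
from ang import *
angs(load('w23'),313,200)
E
```

```text
C [ 0.5491 -0.0192] 0.0232 0.0007
rider heading 32.91 inner 32.39 0.0258
rider heading 33.15 inner 32.71 0.0264
ptr tip heading 39.89 0.0218 bar line 41.49
```

Emit:
drive_tool:
  deltas:
    - [0.4,10,0,40,0,0,0]
    - [0.4,20,0,90,0,0,0]
    - [0.4,20,0,140,0,0,0]
    - [0.4,20,0,140,0,0,0]
    - [0,20,0,140,0,0,0]
    - [0,20,0,140,0,0,0]
    - [0,20,0,140,0,0,0]
    - [0,20,0,140,0,0,4]
    - [0,20,0,140,0,0,7.5]
    - [0,20,0,140,0,0,7.5]

```text
t: 43.8
position: [0.5472, -0.0203, 0.0413]
tcp_rot: [-0.001, 0.956, 0.293, -0.001]
wrist_force: [2.8, -0.3, -23.6]
grip_width: 0.132
finger_force: 39.7
```

Emit:
drive_tool:
  deltas:
    - [0,0,0,0,0,0,0]
    - [0.4,0,0,0,0,0,0]
    - [0.4,0,0,0,0,0,0]
    - [0.4,0,0,0,0,0,0]
    - [0.4,0,0,-30,0,0,0]
    - [0.4,-10,0,-80,0,0,0]
    - [0.4,-20,0,-130,0,0,0]
    - [0.4,-20,0,-140,0,0,0]
    - [0.4,-20,0,-140,0,0,0]

```text
t: 44.7
position: [0.5334, -0.0318, 0.1859]
tcp_rot: [0.001, 0.956, 0.293, 0.003]
wrist_force: [0.2, 0.4, -0.3]
grip_width: 0.398
finger_force: 0.0
```

Run:
```python
from ang import *
p,T=tool();print(p,np.degrees(np.arctan2(T[1,0],T[0,0])))
w=snap('wrist','w24.png');u,v=proj(w,[.5491,-.0192,.036]).astype(int);print(u,v);angs(w,u,v+2)
g=w['frame'].max(2).astype(int)
hs=cv2.cvtColor(w['frame'],cv2.COLOR_BGR2HSV);br=(hs[...,0]>10)&(hs[...,0]<32)&(hs[...,1]>110)&(hs[...,2]>90)
for i in range(v-52,v-20,2):print(i,''.join('B' if br[i,j] else ' .:-=+*#%@'[min(9,g[i,j]//26)] for j in range(u-30,u+30,1)))
```

```text
[ 0.53342721 -0.03179225  0.18589374] 34.10160257673827
314 198
C [ 0.5492 -0.0193] 0.0233 0.0007
rider heading 32.66 inner 33.58 0.0263
rider heading 32.67 inner 33.55 0.027
ptr tip heading 32.35 0.0219 bar line 30.59
146 ******##%%%##**********#%@@%@BBBBBBBB+*#%@@%#***************
148 *******#%@@%###*********####BB@%%%%BB+*#%@%##***********#%@%
150 ********#%@@%#**************%%%%%%%#*=**##*************#%@@%
152 *********#####*************#B@%%%%%%B=+***************#%@@%#
154 ***************************#BBB##BBBB=+**************#%@@%#*
156 ***************************#BBBBBBBB*+***************#####**
158 #**************************#BBBBBBBB*+**********************
160 ***************************#BBBBBBBB+=+*********************
162 ***********************************+=***********************
164 *************************++**#%##*+++***********************
166 *******************++=-:::::=%@@#=::::-==+******************
168 **************++=--:::::::::=%@@#=:::::::::--=++************
170 ***********+=-:::::::::::...-+**=:...::::::::..::=+*********
172 *********+=::::::::::::...  . ...    ...::..::::..:-=+******
174 *******+-:::::::::::::...  .  ...     ..........:....:-=****
176 *****+-::::::::::::::.......-+*+=:..        ......:...:-=+**
```

Run:
```python
from h import *
hd=lambda d:np.degrees(np.arctan2(d[1],d[0])).round(2)
for f,(u,v) in(('w23',(313,200)),('w24',(314,198))):
    w=load(f);C=np.array([.54915,-.01925]);print(f,'C px',proj(w,[*C,.036]))
    fr=w['frame'].astype(int);k=(fr[...,2]-fr[...,0]);m=((k>45)).astype(np.uint8);m[:v-60]=0;m[v-25:]=0;m[:,:u-25]=0;m[:,u+30:]=0
    n,l,s,c=cv2.connectedComponentsWithStats(cv2.morphologyEx(m,cv2.MORPH_CLOSE,np.ones((5,5))));i=1+np.argmax(s[1:,4]);print(s[i],c[i])
    for r in range(s[i,1],s[i,1]+s[i,3],2):
        q=np.nonzero(l[r]==i)[0];print((r,q[0],q[-1],hd(onz(w,((q[0]+q[-1])/2,r),.040)[:2]-C)),end=' ')
    print()
    for r in range(v-33,v-29):
        q=np.clip(fr[r,u-10:u+14].min(1)-120,0,None);cc=(q*np.arange(u-10,u+14)).sum()/q.sum();print('tip',r,cc.round(1),hd(onz(w,(cc,r),.036)[:2]-C))
```

```text
w23 C px [314.52482349 198.56040272]
[316 143  12  20 183] [321.42076503 152.60655738]
(143, np.int64(319), np.int64(324), np.float64(34.59)) (145, np.int64(318), np.int64(327), np.float64(33.33)) (147, np.int64(318), np.int64(326), np.float64(33.55)) (149, np.int64(318), np.int64(326), np.float64(33.24)) (151, np.int64(317), np.int64(326), np.float64(33.47)) (153, np.int64(317), np.int64(326), np.float64(33.13)) (155, np.int64(317), np.int64(325), np.float64(33.38)) (157, np.int64(316), np.int64(325), np.float64(33.65)) (159, np.int64(316), np.int64(325), np.float64(33.27)) (161, np.int64(317), np.int64(324), np.float64(32.85)) 
tip 167 313.9 42.62
tip 168 313.9 42.65
tip 169 313.9 42.71
tip 170 313.9 42.7
w24 C px [314.82687816 198.56355829]
[311 143  10  20 177] [315.84745763 152.44632768]
(143, np.int64(313), np.int64(319), np.float64(32.82)) (145, np.int64(312), np.int64(320), np.float64(32.78)) (147, np.int64(312), np.int64(320), np.float64(32.73)) (149, np.int64(312), np.int64(320), np.float64(32.68)) (151, np.int64(312), np.int64(320), np.float64(32.63)) (153, np.int64(312), np.int64(320), np.float64(32.57)) (155, np.int64(312), np.int64(320), np.float64(32.51)) (157, np.int64(311), np.int64(320), np.float64(33.09)) (159, np.int64(311), np.int64(320), np.float64(33.05)) (161, np.int64(312), np.int64(319), np.float64(33.0)) 
tip 165 315.8 32.37
tip 166 315.7 32.53
tip 167 314.4 34.79
tip 168 314.4 34.83
```

Emit:
drive_tool:
  deltas:
    - [0.4,10,0,40,0,0,0]
    - [0.4,20,0,90,0,0,0]
    - [0.4,20,0,138,0,0,0]
    - [0.4,20,0,138,0,0,0]
    - [0,20,0,138,0,0,0]
    - [0,20,0,138,0,0,0]
    - [0,20,0,138,0,0,0]
    - [0,20,0,138,0,0,1]
    - [0,20,0,138,0,0,1.8]
    - [0,20,0,138,0,0,1.8]

```text
t: 45.75
position: [0.5476, -0.0203, 0.0445]
tcp_rot: [-0.0, 0.961, 0.278, -0.001]
wrist_force: [-1.8, 2.5, -13.7]
grip_width: 0.128
finger_force: 40.7
```

Emit:
drive_tool:
  deltas:
    - [0,0,0,0,0,0,0]
    - [0.4,0,0,0,0,0,0]
    - [0.4,0,0,0,0,0,0]
    - [0.4,0,0,0,0,0,0]
    - [0.4,0,0,-30,0,0,0]
    - [0.4,-10,0,-80,0,0,0]
    - [0.4,-20,0,-130,0,0,0]
    - [0.4,-20,0,-140,0,0,0]
    - [0.4,-20,0,-140,0,0,0]

```text
t: 46.65
position: [0.5333, -0.0314, 0.1878]
tcp_rot: [0.001, 0.961, 0.278, 0.003]
wrist_force: [-0.1, 0.2, -0.3]
grip_width: 0.404
finger_force: 0.0
```

Run:
```python
from h import *
hd=lambda d:np.degrees(np.arctan2(d[1],d[0])).round(2)
p,T=tool();print(p,hd(T[:2,0]))
w=snap('wrist','w25.png');C=np.array([.54915,-.01925]);u,v=proj(w,[*C,.036]).astype(int);print(u,v)
fr=w['frame'].astype(int);k=(fr[...,2]-fr[...,0]);m=((k>45)).astype(np.uint8);m[:v-60]=0;m[v-25:]=0;m[:,:u-25]=0;m[:,u+30:]=0
n,l,s,c=cv2.connectedComponentsWithStats(cv2.morphologyEx(m,cv2.MORPH_CLOSE,np.ones((5,5))));i=1+np.argmax(s[1:,4])
for r in range(s[i,1],s[i,1]+s[i,3],3):
    q=np.nonzero(l[r]==i)[0];print((r,q[0],q[-1],hd(onz(w,((q[0]+q[-1])/2,r),.040)[:2]-C)),end=' ')
for r in range(v-34,v-27):
    q=np.clip(fr[r,u-10:u+14].min(1)-120,0,None);cc=(q*np.arange(u-10,u+14)).sum()/max(q.sum(),1);print('tip',r,cc.round(1),hd(onz(w,(cc,r),.036)[:2]-C))
# final check of syringes and bar: scene/side
a=snap('scene','s25.png');b=snap('side','d25.png')
for s,q,nm in((load('s21'),a,'scene'),(load('d21'),b,'side')):
    u,v=proj(s,[.57,.12,.05]).astype(int);d=cv2.absdiff(s['frame'],q['frame'])[v-30:v+30,u-45:u+30].max(2);print(nm,(d>60).sum())
fl=proj(b,[.68,-.24,.05]);print(fl)
t=onz(b,(0,0),0);hs=b['frame']
for nm,X in(('tray',[.503,-.29,.013]),):
    u,v=proj(b,X).astype(int);g=b['frame'].min(2)[v-20:v+20,u-25:u+25];print(u,v,g.min(),g.max(),(g<200).sum())
```

```text
[ 0.53329663 -0.03136721  0.18775383] 32.28
314 198
(143, np.int64(311), np.int64(317), np.float64(32.78)) (146, np.int64(310), np.int64(318), np.float64(32.82)) (149, np.int64(310), np.int64(318), np.float64(32.86)) (152, np.int64(310), np.int64(318), np.float64(32.9)) (155, np.int64(310), np.int64(318), np.float64(32.95)) (158, np.int64(310), np.int64(318), np.float64(33.0)) (161, np.int64(310), np.int64(318), np.float64(33.07)) tip 164 315.6 30.62
tip 165 315.9 29.97
tip 166 315.5 30.61
tip 167 314.2 32.88
tip 168 314.2 32.94
tip 169 314.3 32.9
tip 170 314.1 33.19
scene 49
side 0
[337.98607036 182.38819068]
403 204 60 237 839
```

```bash
python3 -c "
from station import sign_off
print(sign_off())"
```

```text
the job is handed in; nothing more can be done
None
```

The job is handed in at about 47 s: the one spent syringe went into the white tray (not looked at again after release), the three full syringes lie level in their own channels with flanges in the slots, the clamp bar is back down on the barrels, and the dial pointer is within about 0.1° of the brass rider.

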